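Stand the toppled spice jars on the narrow ledge and cork them

ROBOT

A 6-joint arm with a two-finger parallel gripper is mounted at the origin on the work surface. World frame = base frame: x ahead of the robot, y to its left, z up, the work surface at z = 0. Lengths are in mm, angles in rad, forces in N, time in s.
With the tool pointing down it reaches from about 350 to 975 mm from the base axis. Payload 7.1 kg.
Tool frame: the origin (TCP) lies midway between the tips of the shut fingers; the grasp point (between the pads) lies 19 mm behind it; z points along the fingers, y is the line along which they close (so a half turn about z gives the same grasp; the last joint's range is limited). The gripper opens to 88 mm and grips with 3 to 60 N. Pads are 20 mm wide; open, the fingers measure 115 mm over their backs; the gripper's body (75 mm by 178 mm) begins 61 mm behind the grasp point.
Start: joints at [1.21, 0.423, 1.63, -0, 1.089, -0.019], TCP at [209.458, 588.84, 222.675] pointing down, gripper open.
Joint ranges: [-3, 3], [-0.9, 2.11], [0.09, 2.58], [-1.31, 4.45], [0.11, 2.69], [-2.54, 2.54]. Speed limits (rad/s): [2.39, 2.39, 3.01, 3.14, 3.14, 3.14].

INTERFACE

Orientations are given as a rotation vector (axis times angle).
In Python, from workcell import ctrl gives the robot as it stands. The module is installed in compiled form; this text tells all that it offers.
- The arm moves only by the tool apply_moves, never from a script. Its argument "targets" is a list of rows, each a list of 3 entries, a list of its own where there are three numbers: the opening, from -1 (shut) to 1 (fully open), then the shift along the tool's x, y, z normalised to -1 to 1, where 1 is 5 cm, then the turn, a rotation vector about the tool's x, y, z normalised to -1 to 1, where 1 is 90 degrees. In form: [[jaw, [x, y, z], [wx, wy, wz]], ...]. A call has 1 to 8 rows; each row shifts and turns the commanded pose from where the row before left it, along the tool's axes as they then stand; what a row does not reach is not made up. A row lasts 1/8 s, in which the tool goes at most 62.5 mm and 10.7 degrees, less where a joint would pass 70% of its speed; a pose out of reach is approached as far as the arm can. A call with a number of a shift or a turn outside -1 to 1 is refused whole. A call with a gripper value outside its range is refused whole. The fingers move at their own pace and stop on an object; the grip force is fixed at half the most. Time passes only in rows, so rows that do not move let the fingers close. It gives the time, the measured TCP pose, the force, the opening and the grip force at its end, in the units of the state.
- ctrl.get_obs(): the state, without advancing time (a new reading comes with each control period).
- ctrl.get_image(name): name is "scene" or "top" or "wrist"; returns a dict with "pixels" (400x640x3 uint8, blue, green, red), "camera_matrix" (3x3 intrinsics, pixels), "k1" (the pictures are not rectified: a ray, as slopes to the right and down, at radius r is drawn at 1 + k1 r^2 times it, then the intrinsics apply), "view" (4x4, takes a point from world to camera coordinates); the wrist camera has in their place "hand_eye" (4x4, takes a point from camera to tool coordinates, whose origin is the TCP and whose axes are the flange's). Camera axes: x right, y down, z forward; pixel columns grow to the right and rows downward; lengths in mm; the calibration is good to about 2 mm. A picture is of the moment at which its call begins: read the wrist's pose just before it. There is no depth.
- ctrl.close_job(): hands the job in; it is judged then, once.
Trained networks look in the newest picture that a camera, given by its name, has taken for a name from the list of things; names that differ only in an ending like _2 or _b are one class to them, and where a whole thing is asked for, a point or a joint stands for the part that bears it (a point fixed in the world has none). Each returns a list of dicts, best first, with "score" (0 to 1); they miss things now and then, are a little off and sometimes report something else, mostly with a low value. They report only what shows in the picture. A call takes as long as a camera call. They do not tell look-alikes from the thing itself.
- ctrl.masks_of(label, camera): "region" (400x640 bool, what is visible of it) and "bbox" ([left, top, right, bottom] in pixels, round what is visible of it).
- ctrl.pinpoint(label, camera): "xy" ([column, row] in pixels: a listed point, or the origin of a listed thing).
The state is a dict: "t": time; "qpos": joint angles; "qvel": joint speeds; "joint_torque": joint torques, N m; "ee_pos": TCP position; "orientation": TCP orientation; "ft_force": force on the tool from outside, world axes, zero at the start; "moment": the same for the moment, N m; "width": finger opening in mm; "grasp_force": force on a finger pad.
Only numpy, scipy, OpenCV 4.12 (cv2) and the standard library are available. Lean on these libraries where they do the work, as an engineer would, in place of code of your own. Each camera call takes 0.05 s, during which the arm holds its last target. There are 200 camera calls.

TASK

The square spice jars in the niche have toppled over. Stand every jar upright on the narrow oak ledge, well centred across its width, and close each one with a cork stopper pushed down until its head rests on the rim; a stopper may be left over. Leave the pot, the sieve and the spoon where they are.

Things in the scene. Friction and masses are not known exactly. Their poses are not given: they have to be found in the camera images.
- ledge_top (a point): middle of the upper face of the oak ledge: a fixed bar 280 mm long (along its y axis) and only 34 mm wide (along its x axis), upper face 50 mm above the mat, bar 16 mm thick on two low steel feet 60 mm wide. z points up. The bar has no lip.
- jar_a: square blue ceramic spice jar (may be absent), 46 x 46 mm body 62 mm high, with a round white neck on top 44 mm across and 18 mm high; 80 mm high in all, about 0.22 kg. Origin: centre of its underside; z runs from the underside to the mouth, x and y are square to its flat sides. It starts toppled, lying on a flat side beyond the ledge.
- jar_a_mouth (a point): centre of the jar's mouth, at the rim of the neck, 80 mm from the underside; axes as the jar's. The neck is a hole 35 mm across and 18 mm deep.
- jar_b: square blue ceramic spice jar (may be absent), 46 x 46 mm body 62 mm high, with a round white neck on top 44 mm across and 18 mm high; 80 mm high in all, about 0.22 kg. Origin: centre of its underside; z runs from the underside to the mouth, x and y are square to its flat sides. It starts toppled, lying on a flat side beyond the ledge.
- jar_b_mouth (a point): centre of the jar's mouth, at the rim of the neck, 80 mm from the underside; axes as the jar's. The neck is a hole 35 mm across and 18 mm deep.
- jar_c: square blue ceramic spice jar (may be absent), 46 x 46 mm body 62 mm high, with a round white neck on top 44 mm across and 18 mm high; 80 mm high in all, about 0.22 kg. Origin: centre of its underside; z runs from the underside to the mouth, x and y are square to its flat sides. It starts toppled, lying on a flat side beyond the ledge.
- jar_c_mouth (a point): centre of the jar's mouth, at the rim of the neck, 80 mm from the underside; axes as the jar's. The neck is a hole 35 mm across and 18 mm deep.
- stopper_a: tapered stopper, all alike, any fits any jar: round cork plug 28 mm across at the lower end, 32 mm at the top, 16 mm high, under a round pale wooden head 40 mm across and 20 mm high that rests on the jar's rim; 25 g. Origin: centre of the plug's lower face; z runs from plug to head. Starts standing on its plug beside an end of the ledge.
- stopper_b: tapered stopper, all alike, any fits any jar: round cork plug 28 mm across at the lower end, 32 mm at the top, 16 mm high, under a round pale wooden head 40 mm across and 20 mm high that rests on the jar's rim; 25 g. Origin: centre of the plug's lower face; z runs from plug to head. Starts standing on its plug beside an end of the ledge.
- stopper_c: tapered stopper, all alike, any fits any jar: round cork plug 28 mm across at the lower end, 32 mm at the top, 16 mm high, under a round pale wooden head 40 mm across and 20 mm high that rests on the jar's rim; 25 g. Origin: centre of the plug's lower face; z runs from plug to head. Starts standing on its plug beside an end of the ledge.
- pot: black lidded ceramic pot, 125 mm across (150 mm over the ears), 100 mm high, bystander; origin: centre of its underside
- sieve: small steel sieve, bowl 90 mm across and 34 mm high with a 105 mm handle towards its -y, bystander; origin: centre of the bowl's underside
- spoon: wooden spoon 240 mm long lying flat, bystander; origin under its middle
- organiser: clear acrylic spice organiser with drawers, 120 x 160 mm and 95 mm high, fixed, bystander; origin: centre of its underside. All these stand on a fixed silicone mat whose upper face is 3 mm above the work surface.
Things that resemble listed ones, but are neither listed nor needed, are in the scene too. What is shaped like the stopper_b but purple is not meant. Leave any pink or yellow look-alike of the stopper_c alone.

How it is judged (in metres and radians):
At the end, for the whole second after the job is handed in: Every jar stands on the ledge, upright within 0.1 rad, within 14 mm of its centre line and 135 mm of its middle, with a stopper in its neck (5 mm off the axis and 0.12 rad at most, plug 12 to 20 mm deep; 16 mm is fully seated), all at rest (z of jar_a in the frame of ledge_top between -0.004 and 0.005 m and x of jar_a in the frame of ledge_top between -0.014 and 0.014 m and y of jar_a in the frame of ledge_top between -0.135 and 0.135 m and angle between each of jar_a, jar_b, jar_c's own z axis and vertical below 0.1 rad and height (world z) of each of jar_a_mouth, jar_b_mouth, jar_c_mouth above 0.12 m and linear speed of each of jar_a, jar_b, jar_c below 0.02 m/s and ((horizontal distance between stopper_a and jar_a_mouth below 0.005 m and z of stopper_a in the frame of jar_a_mouth between -0.02 and -0.012 m and angle between the z axis of stopper_a and the z axis of jar_a, either way round below 0.12 rad and linear speed of stopper_a below 0.02 m/s) or (horizontal distance between stopper_b and jar_a_mouth below 0.005 m and z of stopper_b in the frame of jar_a_mouth between -0.02 and -0.012 m and angle between the z axis of stopper_b and the z axis of jar_a, either way round below 0.12 rad and linear speed of stopper_b below 0.02 m/s) or (horizontal distance between stopper_c and jar_a_mouth below 0.005 m and z of stopper_c in the frame of jar_a_mouth between -0.02 and -0.012 m and angle between the z axis of stopper_c and the z axis of jar_a, either way round below 0.12 rad and linear speed of stopper_c below 0.02 m/s)) and z of jar_b in the frame of ledge_top between -0.004 and 0.005 m and x of jar_b in the frame of ledge_top between -0.014 and 0.014 m and y of jar_b in the frame of ledge_top between -0.135 and 0.135 m and ((horizontal distance between stopper_a and jar_b_mouth below 0.005 m and z of stopper_a in the frame of jar_b_mouth between -0.02 and -0.012 m and angle between the z axis of stopper_a and the z axis of jar_b, either way round below 0.12 rad and linear speed of stopper_a below 0.02 m/s) or (horizontal distance between stopper_b and jar_b_mouth below 0.005 m and z of stopper_b in the frame of jar_b_mouth between -0.02 and -0.012 m and angle between the z axis of stopper_b and the z axis of jar_b, either way round below 0.12 rad and linear speed of stopper_b below 0.02 m/s) or (horizontal distance between stopper_c and jar_b_mouth below 0.005 m and z of stopper_c in the frame of jar_b_mouth between -0.02 and -0.012 m and angle between the z axis of stopper_c and the z axis of jar_b, either way round below 0.12 rad and linear speed of stopper_c below 0.02 m/s)) and z of jar_c in the frame of ledge_top between -0.004 and 0.005 m and x of jar_c in the frame of ledge_top between -0.014 and 0.014 m and y of jar_c in the frame of ledge_top between -0.135 and 0.135 m and ((horizontal distance between stopper_a and jar_c_mouth below 0.005 m and z of stopper_a in the frame of jar_c_mouth between -0.02 and -0.012 m and angle between the z axis of stopper_a and the z axis of jar_c, either way round below 0.12 rad and linear speed of stopper_a below 0.02 m/s) or (horizontal distance between stopper_b and jar_c_mouth below 0.005 m and z of stopper_b in the frame of jar_c_mouth between -0.02 and -0.012 m and angle between the z axis of stopper_b and the z axis of jar_c, either way round below 0.12 rad and linear speed of stopper_b below 0.02 m/s) or (horizontal distance between stopper_c and jar_c_mouth below 0.005 m and z of stopper_c in the frame of jar_c_mouth between -0.02 and -0.012 m and angle between the z axis of stopper_c and the z axis of jar_c, either way round below 0.12 rad and linear speed of stopper_c below 0.02 m/s))); the robot touches nothing.
It fails at once if the black pot is pushed more than 30 mm (distance of pot from where it was at the start of the episode above 0.03 m).
It fails at once if the steel sieve is pushed more than 30 mm (distance of sieve from where it was at the start of the episode above 0.03 m).
It fails at once if the wooden spoon is pushed more than 30 mm (distance of spoon from where it was at the start of the episode above 0.03 m).
Of jar_a, jar_b, jar_c only 2 to 3 are there at a start; the rules pass over those that are not, and their reading is None.
At some moment in a run one of stopper_a, stopper_b, stopper_c may be knocked a few centimetres aside while the robot is not near it.
It also fails if it takes over 210 s, if anything falls off the work surface, if the arm or the gripper's body presses on something with over 40 N, if the wrist force passes 120 N, or if a joint passes its speed limit or range.

## Working session

There is one attempt and no reset: what is moved stays moved. The work goes in short steps, Python scripts to look and compute and a tool call to move; the robot and the scene stay as the last step left them, time stands still between calls to the robot, and variables do not carry over. Pictures are saved under pics/ and viewed, at most 14 in all, crops included, and the job is handed in when it is done.

Besides the shell and the picture viewer there is one more tool, called after "Call:" as name([rows], argument=value, ...), one row to a line, values as JSON. apply_moves: Moves the arm, as the interface text tells. Scaled input: -1 to 1 covers 5 cm each way for a shift and 90 degrees each way for a turn. Its arguments: {"type":"object","properties":{"targets":{"type":"array"}},"required":["targets"]}

```bash
mkdir -p pics; cat > h.py <<'E'
import numpy as np, cv2
from scipy.spatial.transform import Rotation as R
from workcell import ctrl
def state():
    o=ctrl.get_obs(); print('t',round(o['t'],2),'p',np.round(o['ee_pos'],1),'rv',np.round(o['orientation'],3),'w',round(o['width'],1),'gf',round(o['grasp_force'],1),'F',np.round(o['ft_force'],1),'q',np.round(o['qpos'],2)); return o
def cam(name):
    o=ctrl.get_obs(); im=ctrl.get_image(name); K=np.array(im['camera_matrix']); k1=im['k1']
    if 'view' in im: V=np.array(im['view'])
    else:
        T=np.eye(4); T[:3,:3]=R.from_rotvec(o['orientation']).as_matrix(); T[:3,3]=o['ee_pos']
        V=np.linalg.inv(T@np.array(im['hand_eye']))
    return dict(img=im['pixels'],K=K,k1=k1,V=V)
def ray(c,uv):
    d=cv2.undistortPoints(np.array(uv,float).reshape(1,1,2),c['K'],np.array([c['k1'],0,0,0.]))[0,0]
    Rm=c['V'][:3,:3]; o=-Rm.T@c['V'][:3,3]; return o,Rm.T@np.array([d[0],d[1],1])
def onz(c,uv,z):
    o,d=ray(c,uv); return o+d*(z-o[2])/d[2]
def proj(c,P):
    return cv2.projectPoints(np.array(P,float).reshape(-1,3),cv2.Rodrigues(c['V'][:3,:3])[0],c['V'][:3,3],c['K'],np.array([c['k1'],0,0,0.]))[0][:,0]
def tri(rays):
    A=np.zeros((3,3));b=np.zeros(3)
    for o,d in rays:
        d=d/np.linalg.norm(d);M=np.eye(3)-np.outer(d,d);A+=M;b+=M@o
    return np.linalg.solve(A,b)
E
python3 - <<'E'
from h import *
state()
for n in ['scene','top']:
    c=cam(n); cv2.imwrite(f'pics/{n}0.png',c['img'])
    for l in ['jar_a','jar_a_mouth','stopper_a','ledge_top','pot','sieve','spoon','organiser']:
        print(n,l,[(np.round(d['xy']).tolist(),round(d['score'],2),np.round(onz(c,d['xy'],{'ledge_top':53,'jar_a':26,'jar_a_mouth':26}.get(l,3))[:2]).tolist()) for d in ctrl.pinpoint(l,n)])
E
```

```text
t 0.0 p [209.3 588.3 221.9] rv [-5.340e-01 -3.096e+00  2.000e-03] w 87.7 gf 0.0 F [-0.1  0.5  0.9] q [ 1.21  0.42  1.63  0.    1.09 -0.02]
scene jar_a [([315.0, 224.0], 0.77, [637.0, -25.0]), ([368.0, 201.0], 0.72, [651.0, 163.0])]
scene jar_a_mouth [([389.0, 195.0], 0.96, [668.0, 233.0])]
scene stopper_a [([270.0, 241.0], 0.7, [598.0, -147.0]), ([243.0, 229.0], 0.69, [511.0, -178.0]), ([229.0, 215.0], 0.6, [438.0, -178.0]), ([199.0, 223.0], 0.58, [417.0, -262.0]), ([156.0, 233.0], 0.56, [384.0, -372.0]), ([209.0, 246.0], 0.47, [514.0, -283.0]), ([341.0, 171.0], 0.41, [465.0, 224.0])]
scene ledge_top [([285.0, 175.0], 0.71, [429.0, 24.0])]
scene pot [([424.0, 168.0], 0.62, [617.0, 456.0])]
scene sieve [([381.0, 151.0], 0.78, [455.0, 423.0])]
scene spoon [([364.0, 255.0], 0.59, [789.0, 17.0])]
scene organiser [([162.0, 304.0], 0.56, [619.0, -456.0])]
top jar_a [([332.0, 195.0], 0.87, [629.0, -23.0]), ([266.0, 190.0], 0.59, [647.0, 159.0])]
top jar_a_mouth [([233.0, 189.0], 0.9, [653.0, 250.0])]
top stopper_a [([394.0, 238.0], 0.73, [508.0, -189.0]), ([392.0, 268.0], 0.61, [427.0, -178.0]), ([424.0, 239.0], 0.6, [503.0, -272.0]), ([460.0, 279.0], 0.51, [391.0, -364.0]), ([426.0, 268.0], 0.5, [424.0, -272.0]), ([244.0, 260.0], 0.49, [460.0, 222.0]), ([378.0, 208.0], 0.45, [594.0, -150.0])]
top ledge_top [([319.0, 263.0], 0.85, [443.0, 18.0])]
top pot [([162.0, 205.0], 0.63, [617.0, 453.0])]
top sieve [([177.0, 265.0], 0.84, [450.0, 406.0])]
top spoon [([315.0, 142.0], 0.85, [787.0, 22.0]), ([177.0, 266.0], 0.51, [446.0, 404.0])]
top organiser [([484.0, 199.0], 0.91, [612.0, -449.0])]
```

View pics/scene0.png

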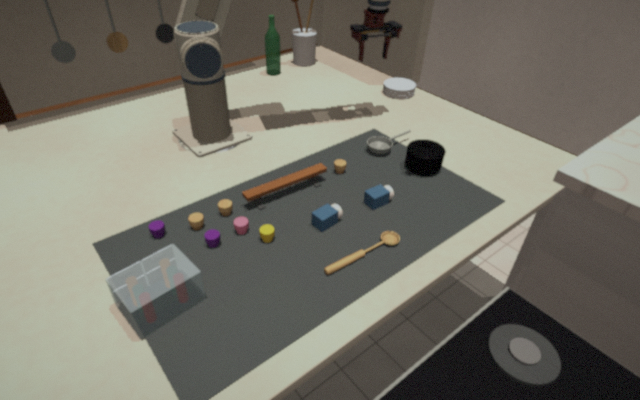

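View pics/top0.png

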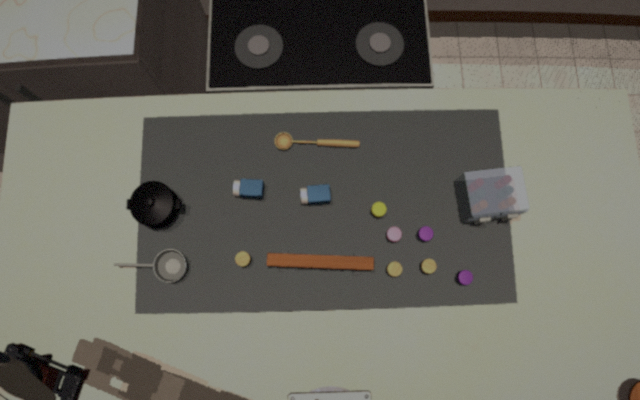

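The scene view shows two toppled jars, at scene (327,215) and (378,196), with their necks towards +y. The ledge runs from (245,192) to (327,170).

Stopper candidates in the top view:
- **Natural cork:** (243,259), (395,269) and (428,266). These are the real ones.
- **Look-alikes:** yellow (379,209), pink (394,234), purple (426,234) and purple (465,278). I will leave these alone.

Next I'll make a close crop and work out the first move.

```bash
cat >> h.py <<'E'
def ori(tilt,yaw=0):
    """tool y=+x world at yaw 0, pointing down; tilt>0: tool z leans to +y (about world x)"""
    M=np.array([[0,1,0],[1,0,0],[0,0,-1.]])
    return R.from_rotvec([0,0,yaw])*R.from_rotvec([tilt,0,0])*R.from_matrix(M)
def plan(wps,jaw,step=55,dang=9.5,start=None):
    """wps: list of (pos,Rotation). prints rows."""
    o=ctrl.get_obs(); p=np.array(o['ee_pos']);r=R.from_rotvec(o['orientation'])
    if start: p,r=np.array(start[0],float),start[1]
    rows=[]
    for P,Q in wps:
        P=np.array(P,float); ang=np.degrees((r.inv()*Q).magnitude()); n=int(max(1,np.ceil(np.linalg.norm(P-p)/step),np.ceil(ang/dang)))
        p0,r0=p.copy(),r; w=(r0.inv()*Q).as_rotvec()
        for i in range(1,n+1):
            s=np.round(r.inv().apply(p0+(P-p0)*i/n-p)/50,2); t=np.round((r.inv()*(r0*R.from_rotvec(w*i/n))).as_rotvec()/(np.pi/2),3)
            rows.append([jaw,s.tolist(),t.tolist()]); p=p+r.apply(s*50); r=r*R.from_rotvec(t*np.pi/2)
    for i in range(0,len(rows),8): print(str(rows[i:i+8]).replace('0.','.').replace(' ',''))
    return p,r
E
python3 - <<'E'
from h import *
a=cv2.imread('pics/top0.png'); cv2.imwrite('pics/crop0.png',cv2.resize(a[180:300,220:480],None,fx=3,fy=3,interpolation=cv2.INTER_CUBIC))
im=ctrl.get_image('wrist'); print(np.round(im['hand_eye'],3),im['camera_matrix'])
c=cam('top')
for d in ctrl.masks_of('ledge_top','top')+ctrl.masks_of('jar_a','top'):
    m=d['region'].astype(np.uint8); b=cv2.boxPoints(cv2.minAreaRect(cv2.findNonZero(m))); print(round(d['score'],2),d['bbox'],[np.round(onz(c,q,53 if d['bbox'][2]-d['bbox'][0]>80 else 40)[:2]).tolist() for q in b])
plan([([400,330,300],ori(0,0.6)),([590,70,330],ori(0,0))],1)
E
```

```text
[[  -0.      -0.961   -0.278   75.926]
 [   1.      -0.       0.      -0.948]
 [  -0.      -0.278    0.961 -163.133]
 [   0.       0.       0.       1.   ]] [[307.85485134   0.         321.13783008]
 [  0.         307.85485134 196.82584911]
 [  0.           0.           1.        ]]
0.94 [267.6, 251.0, 371.6, 274.9] [[426.0, 155.0], [481.0, 153.0], [467.0, -124.0], [412.0, -121.0]]
0.89 [234.0, 178.5, 270.1, 197.6] [[630.0, 251.0], [681.0, 247.0], [671.0, 159.0], [620.0, 164.0]]
0.56 [303.9, 187.8, 331.0, 207.5] [[652.0, 62.0], [650.0, -17.0], [601.0, -15.0], [603.0, 63.0]]
[[1,[-.76,-.51,-.22],[.0,.0,.057]],[1,[-.8,-.45,-.22],[.0,.0,.057]],[1,[-.84,-.37,-.22],[.0,.0,.058]],[1,[-.88,-.29,-.22],[.0,.0,.057]],[1,[-.89,-.21,-.22],[.0,.0,.057]],[1,[-.91,-.14,-.23],[.0,.0,.057]],[1,[-.91,-.05,-.22],[.0,.0,.057]],[1,[-1.07,.03,-.1],[.0,.0,.064]]]
[[1,[-1.07,.14,-.1],[.0,.0,.063]],[1,[-1.04,.25,-.1],[.0,.0,.064]],[1,[-1.02,.35,-.1],[.0,.0,.064]],[1,[-.98,.45,-.1],[.0,.0,.064]],[1,[-.92,.54,-.1],[.0,.0,.063]]]
```

View pics/crop0.png

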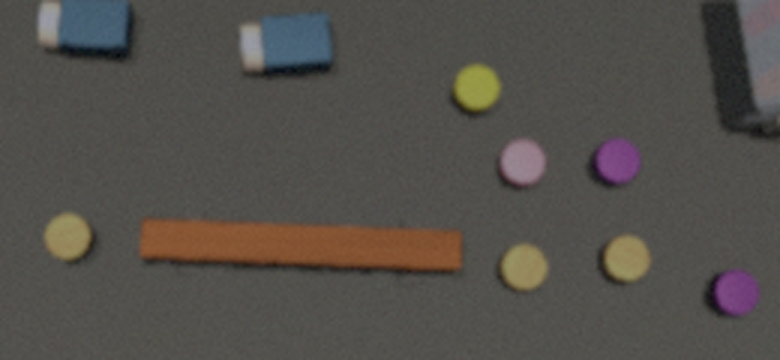

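The crop shows natural cork heads at crop (68,236), (523,267) and (626,258). The yellow, pink and purple ones are clearly different in colour. Now I'll go over to the jars.

Call:
apply_moves([
  [1, [-0.76, -0.51, -0.22], [0, 0, 0.057]],
  [1, [-0.8, -0.45, -0.22], [0, 0, 0.057]],
  [1, [-0.84, -0.37, -0.22], [0, 0, 0.058]],
  [1, [-0.88, -0.29, -0.22], [0, 0, 0.057]],
  [1, [-0.89, -0.21, -0.22], [0, 0, 0.057]],
  [1, [-0.91, -0.14, -0.23], [0, 0, 0.057]],
  [1, [-0.91, -0.05, -0.22], [0, 0, 0.057]],
  [1, [-1, 0.03, -0.1], [0, 0, 0.064]],
])

```text
t: 2.1
ee_pos: [430.3, 288.7, 306.1]
orientation: [1.606, 2.699, 0.002]
ft_force: [0.3, 0.8, -0.3]
width: 88.1
grasp_force: 0.0
```

Call:
apply_moves([
  [1, [-1, 0.14, -0.1], [0, 0, 0.063]],
  [1, [-1, 0.25, -0.1], [0, 0, 0.064]],
  [1, [-1, 0.35, -0.1], [0, 0, 0.064]],
  [1, [-0.98, 0.45, -0.1], [0, 0, 0.064]],
  [1, [-0.92, 0.54, -0.1], [0, 0, 0.063]],
])

```text
t: 2.72
ee_pos: [586.1, 77.3, 330.5]
orientation: [2.224, 2.218, 0.001]
ft_force: [0.0, 1.3, 0.4]
width: 87.7
grasp_force: 0.0
```

```bash
sed -i 's/step=55/step=49/' h.py; python3 - <<'E'
from h import *
state()
c=cam('wrist'); cv2.imwrite('pics/w1.png',c['img'])
for l,z in [('jar_a',26),('jar_a_mouth',26),('stopper_a',3),('ledge_top',53)]:
    print(l,[(np.round(d['xy']).tolist(),round(d['score'],2),np.round(onz(c,d['xy'],z)[:2]).tolist()) for d in ctrl.pinpoint(l,'wrist')])
for d in ctrl.masks_of('jar_a','wrist')+ctrl.masks_of('ledge_top','wrist'):
    m=d['region'].astype(np.uint8); b=cv2.boxPoints(cv2.minAreaRect(cv2.findNonZero(m))); print(round(d['score'],2),d['bbox'],[np.round(onz(c,q,49)[:2]).tolist() for q in b])
E
```

```text
t 2.73 p [586.1  77.3 330.5] rv [2.224e+00 2.218e+00 1.000e-03] w 87.7 gf 0.0 F [0.  1.3 0.4] q [0.11 0.27 1.6  0.   1.28 0.11]
jar_a [([351.0, 218.0], 0.83, [635.0, -19.0]), ([364.0, 98.0], 0.77, [649.0, 166.0])]
jar_a_mouth [([369.0, 38.0], 0.82, [654.0, 247.0])]
stopper_a [([284.0, 337.0], 0.86, [513.0, -270.0]), ([236.0, 60.0], 0.83, [460.0, 222.0]), ([240.0, 338.0], 0.69, [429.0, -271.0]), ([322.0, 281.0], 0.66, [587.0, -147.0]), ([284.0, 301.0], 0.61, [516.0, -189.0]), ([235.0, 301.0], 0.55, [426.0, -189.0]), ([229.0, 375.0], 0.39, [399.0, -363.0])]
ledge_top [([366.0, 95.0], 0.7, [647.0, 170.0]), ([229.0, 206.0], 0.63, [447.0, 12.0])]
0.89 [347.7, 36.4, 389.0, 101.9] [[621.0, 166.0], [629.0, 247.0], [678.0, 242.0], [672.0, 160.0]]
0.66 [332.3, 167.1, 369.5, 223.7] [[605.0, 70.0], [652.0, 69.0], [655.0, -16.0], [606.0, -16.0]]
0.62 [218.2, 109.0, 256.3, 287.6] [[438.0, 154.0], [494.0, 155.0], [485.0, -127.0], [420.0, -129.0]]
```

View pics/w1.png

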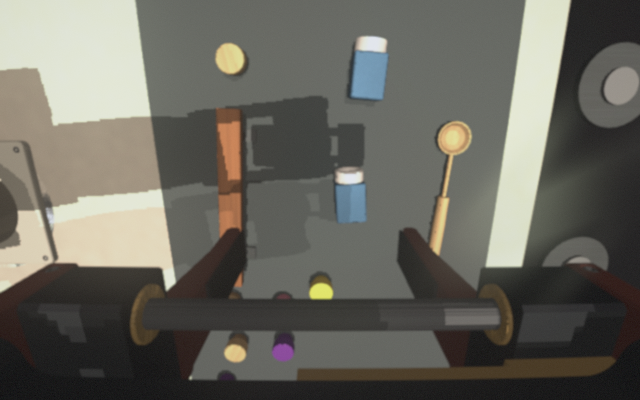

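The picture shows the ledge at (230,110)-(235,285), with jar 1 at (369,68) and jar 2 at (350,195), both with their necks up the image. The cork is at (230,59). I'll take a closer look at the ledge first, because centring on it matters.

```bash
python3 - <<'E'
from h import *
plan([([450,10,260],ori(0,0))],1)
E
```

```text
[[1,[-.35,-.67,.35],[-.0,-.0,.0]],[1,[-.35,-.68,.35],[-.0,-.0,.001]],[1,[-.34,-.67,.35],[-.0,-.0,.0]],[1,[-.35,-.67,.35],[-.0,-.0,.001]]]
```

Call:
apply_moves([
  [1, [-0.35, -0.67, 0.35], [0, 0, 0]],
  [1, [-0.35, -0.68, 0.35], [0, 0, 0]],
  [1, [-0.34, -0.67, 0.35], [0, 0, 0]],
  [1, [-0.35, -0.67, 0.35], [0, 0, 0]],
  [1, [0, 0, 0], [0, 0, 0]],
])

```text
t: 3.7
ee_pos: [447.4, 9.6, 259.1]
orientation: [-2.218, -2.221, 0.004]
ft_force: [2.1, 0.1, -0.0]
width: 87.6
grasp_force: 0.0
```

```bash
python3 - <<'E'
from h import *
state()
c=cam('wrist'); cv2.imwrite('pics/w2.png',c['img'])
for l,z in [('jar_a',26),('jar_a_mouth',26),('stopper_a',3),('ledge_top',53)]:
    print(l,[(np.round(d['xy']).tolist(),round(d['score'],2),np.round(onz(c,d['xy'],z)[:2]).tolist()) for d in ctrl.pinpoint(l,'wrist')])
hsv=cv2.cvtColor(c['img'],cv2.COLOR_BGR2HSV)
for r in [30,60,80,100,120,140]:
    row=hsv[r]; s=[(x,row[x].tolist()) for x in range(200,420) if row[x][0]<18 and row[x][1]>110]
    if s: print(r,s[0],s[-1],np.round(onz(c,(s[0][0],r),53)[:2],1),np.round(onz(c,(s[-1][0]+1,r),53)[:2],1))
E
```

```text
t 3.7 p [447.4   9.6 259.1] rv [-2.218 -2.221  0.004] w 87.6 gf 0.0 F [ 2.1  0.1 -0. ] q [-0.01  0.11  1.97  0.    1.07 -0.01]
jar_a [([490.0, 38.0], 0.93, [646.0, 166.0]), ([461.0, 189.0], 0.59, [634.0, -18.0])]
jar_a_mouth [([307.0, 289.0], 0.68, [426.0, -171.0])]
stopper_a [([362.0, 338.0], 0.79, [515.0, -277.0]), ([311.0, 336.0], 0.63, [430.0, -274.0]), ([308.0, 290.0], 0.62, [426.0, -187.0]), ([291.0, 380.0], 0.36, [395.0, -367.0])]
ledge_top [([327.0, 170.0], 0.62, [453.0, 12.0])]
60 (315, [11, 126, 152]) (344, [11, 120, 155]) [439.8 136.7] [473.2 136.8]
80 (314, [12, 136, 158]) (342, [11, 125, 176]) [438.6 115.6] [471.4 115.7]
100 (313, [11, 121, 99]) (340, [11, 135, 177]) [437.4  93.9] [469.5  93.9]
120 (312, [12, 122, 100]) (339, [11, 125, 155]) [436.1  71.5] [468.7  71.6]
140 (311, [11, 124, 97]) (337, [11, 125, 108]) [434.7  48.4] [466.8  48.4]
```

View pics/w2.png

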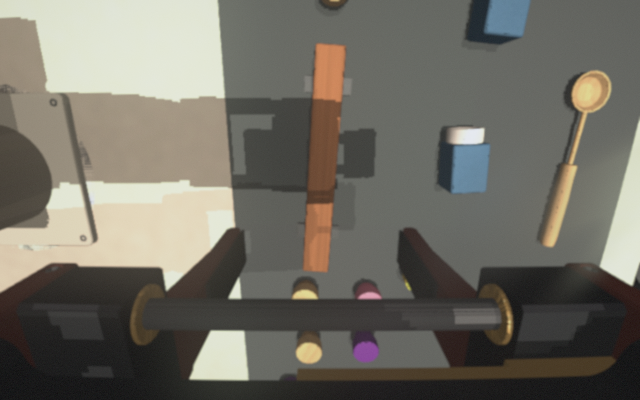

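The ledge's centre line is x ≈ 450.8+0.0645·(y−48.4), and the edges are 33 mm apart, which matches 34 mm. First I'll pick jar 1 with the tool tilted 45°.

```bash
cat >> h.py <<'E'
def tcp(G,Q,back=0): return np.array(G,float)+Q.apply([0,0,19-back])
E
python3 - <<'E'
from h import *
Q=ori(-np.pi/4,-.087); G=[650,193,30]
a=plan([(tcp(G,Q,120),Q)],1); print()
plan([(tcp(G,Q),Q)],1,start=a,step=30)
E
```

```text
[[1,[.63,.51,.4],[.003,-.062,.007]],[1,[.68,.51,.33],[.003,-.063,.006]],[1,[.71,.5,.27],[.003,-.062,.007]],[1,[.74,.49,.18],[.003,-.063,.007]],[1,[.76,.49,.12],[.003,-.062,.006]],[1,[.77,.47,.04],[.002,-.063,.007]],[1,[.77,.48,-.05],[.003,-.062,.007]],[1,[.77,.46,-.12],[.003,-.063,.006]]]

[[1,[.0,-.0,.48],[.0,.0,.0]],[1,[.0,-.0,.48],[.0,.0,.0]],[1,[.0,-.0,.48],[.0,.0,.0]],[1,[.0,-.0,.48],[.0,.0,.0]],[1,[.0,-.0,.48],[.0,.0,.0]]]
```

Call:
apply_moves([
  [1, [0.63, 0.51, 0.4], [0.003, -0.062, 0.007]],
  [1, [0.68, 0.51, 0.33], [0.003, -0.063, 0.006]],
  [1, [0.71, 0.5, 0.27], [0.003, -0.062, 0.007]],
  [1, [0.74, 0.49, 0.18], [0.003, -0.063, 0.007]],
  [1, [0.76, 0.49, 0.12], [0.003, -0.062, 0.006]],
  [1, [0.77, 0.47, 0.04], [0.002, -0.063, 0.007]],
  [1, [0.77, 0.48, -0.05], [0.003, -0.062, 0.007]],
  [1, [0.77, 0.46, -0.12], [0.003, -0.063, 0.006]],
])

```text
t: 4.95
ee_pos: [656.3, 265.7, 99.7]
orientation: [1.844, 1.691, -0.767]
ft_force: [1.5, -1.2, 0.8]
width: 87.6
grasp_force: 0.0
```

```bash
python3 - <<'E'
from h import *
state()
c=cam('wrist'); cv2.imwrite('pics/w3.png',c['img'])
for l,z in [('jar_a',26),('jar_a_mouth',26)]:
    print(l,[(np.round(d['xy']).tolist(),round(d['score'],2),np.round(onz(c,d['xy'],z)[:2]).tolist()) for d in ctrl.pinpoint(l,'wrist')])
Q=ori(-np.pi/4,-.087); G=[650,193,30]
plan([(tcp(G,Q,100),Q),(tcp(G,Q),Q)],1,step=30)
E
```

```text
t 4.95 p [656.3 265.7  99.7] rv [ 1.844  1.691 -0.767] w 87.6 gf 0.0 F [ 1.5 -1.2  0.8] q [ 0.61  0.95  1.17 -0.58  1.59  0.86]
jar_a [([321.0, 208.0], 0.74, [647.0, 164.0]), ([319.0, 264.0], 0.57, [628.0, -22.0])]
jar_a_mouth [([320.0, 159.0], 0.65, [653.0, 246.0])]
[[1,[-.11,.05,.31],[-.002,.003,.004]],[1,[.0,-.0,.5],[-.0,-.0,.0]],[1,[.0,-.0,.5],[-.0,-.0,.0]],[1,[.0,-.0,.5],[-.0,-.0,.0]],[1,[.0,-.0,.5],[-.0,-.0,.0]]]
```

View pics/w3.png

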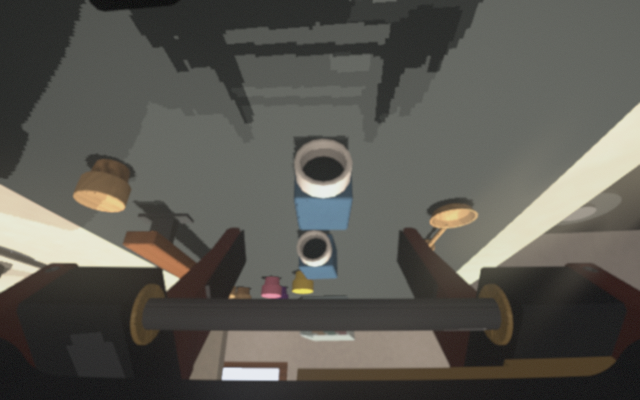

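Jar 1 is centred between the fingers, with its mouth at (320,165). I'll advance and close.

Call:
apply_moves([
  [1, [-0.11, 0.05, 0.31], [-0.002, 0.003, 0.004]],
  [1, [0, 0, 0.5], [0, 0, 0]],
  [1, [0, 0, 0.5], [0, 0, 0]],
  [1, [0, 0, 0.5], [0, 0, 0]],
  [1, [0, 0, 0.5], [0, 0, 0]],
  [1, [0, 0, 0], [0, 0, 0]],
])

```text
t: 5.85
ee_pos: [649.9, 174.9, 24.3]
orientation: [1.856, 1.686, -0.759]
ft_force: [0.7, -0.4, 0.3]
width: 87.6
grasp_force: 0.0
```

Call:
apply_moves([
  [-1, [0, 0, 0], [0, 0, 0]],
  [-1, [0, 0, 0], [0, 0, 0]],
  [-1, [0, 0, 0], [0, 0, 0]],
  [-1, [0, 0, 0], [0, 0, 0]],
  [-1, [0, 0, 0], [0, 0, 0]],
])

```text
t: 6.48
ee_pos: [650.3, 178.3, 22.5]
orientation: [1.852, 1.689, -0.758]
ft_force: [-0.2, 1.9, 2.0]
width: 46.0
grasp_force: 30.0
```

```bash
python3 - <<'E'
from h import *
o=state(); r=R.from_rotvec(o['orientation']); p=np.array(o['ee_pos']); g=p-r.apply([0,0,19]); print(g)
# jar in tool frame: underside (647.3,164,26), yaw -.07
B=np.array([647.3,164,26.]); bt=r.inv().apply(B-p); print('underside in tool',bt)
Q=ori(np.pi/4,-.0645); yaw=-.0645
tgt=np.array([452.5,75,53]); up=np.array([0,0,1])
P=tgt-Q.apply(bt); print('place tcp',P)
a=plan([(p+[0,0,100],r),((P+p)/2+[0,0,70+P[2]/4],ori(0,-.075)),(P+[0,0,30],Q)],-1)
E
```

```text
t 6.47 p [650.3 178.3  22.5] rv [ 1.852  1.689 -0.758] w 46.0 gf 30.0 F [-0.2  1.9  2. ] q [ 0.52  0.98  1.32 -0.63  1.39  0.91]
[651.42995382 191.68154587  35.98950175]
underside in tool [-12.80833609  -1.68534563   7.76230151]
place tcp [454.41182308  78.45203634  67.54563734]
[[-1,[-.47,.0,-.47],[.0,.0,.0]],[-1,[-.47,.01,-.48],[.0,.0,.0]],[-1,[-.47,-.0,-.47],[.0,.0,.0]],[-1,[-.19,-.37,.14],[-.0,.099,-.002]],[-1,[-.21,-.38,.1],[-.0,.1,-.002]],[-1,[-.23,-.37,.07],[-.0,.099,-.002]],[-1,[-.23,-.37,.04],[-.001,.1,-.002]],[-1,[-.23,-.38,-.0],[.0,.099,-.002]]]
[[-1,[-.23,-.38,.14],[.001,.1,-.001]],[-1,[-.25,-.37,.1],[.0,.1,-.002]],[-1,[-.25,-.38,.06],[.001,.1,-.001]],[-1,[-.27,-.37,.02],[.0,.1,-.001]],[-1,[-.26,-.38,-.03],[.001,.1,-.001]]]
```

```bash
cat >> h.py <<'E'
def place(B,tgt,yaw=-.0645):
    """B: underside centre of the lying jar (gripped now); returns place TCP and rotation with jar upright"""
    o=ctrl.get_obs(); r=R.from_rotvec(o['orientation']); p=np.array(o['ee_pos'])
    y=r.apply([0,1,0]); h=np.array([y[0],y[1],0]);h/=np.linalg.norm(h); psi=np.arctan2(h[1],h[0])
    print('closing axis slope',y[2],'yaw',psi)
    bt=r.inv().apply(np.array(B,float)-p); bt[1]=0
    Q=R.from_rotvec([0,0,yaw-psi])*R.from_rotvec(h*np.pi/2)*r
    print('bt',bt,'tool dir at place',Q.apply([0,0,1]))
    return p,r,np.array(tgt)-Q.apply(bt),Q
E
python3 - <<'E'
from h import *
p,r,P,Q=place([647.3,164,26],[452.5,75,53]); print(P)
np.save('pl.npy',np.r_[P,Q.as_rotvec()])
plan([(p+[0,0,100],r),((P+p)/2+[0,0,90],ori(0,-.075)),(P+[0,0,25],Q)],-1)
E
```

```text
closing axis slope 0.004875300323260945 yaw -0.08959192897089761
bt [-12.80833609   0.           7.76230151] tool dir at place [ 0.04921666  0.7082876  -0.70420621]
[452.74320885  78.50007097  67.56012194]
[[-1,[-.47,.0,-.47],[.0,.0,.0]],[-1,[-.47,.01,-.48],[.0,.0,.0]],[-1,[-.47,-.0,-.47],[.0,.0,.0]],[-1,[-.2,-.38,.13],[-.0,.099,-.002]],[-1,[-.22,-.37,.09],[-.0,.1,-.002]],[-1,[-.23,-.38,.06],[-.0,.099,-.002]],[-1,[-.24,-.38,.03],[-.001,.1,-.002]],[-1,[-.23,-.37,-.02],[.0,.099,-.002]]]
[[-1,[-.23,-.38,.17],[.0,.101,-.001]],[-1,[-.25,-.38,.13],[.001,.1,-.0]],[-1,[-.27,-.38,.09],[.0,.101,-.001]],[-1,[-.28,-.38,.05],[.0,.1,-.001]],[-1,[-.29,-.38,.0],[.001,.101,-.0]]]
```

Call:
apply_moves([
  [-1, [-0.47, 0, -0.47], [0, 0, 0]],
  [-1, [-0.47, 0.01, -0.48], [0, 0, 0]],
  [-1, [-0.47, 0, -0.47], [0, 0, 0]],
  [-1, [-0.2, -0.38, 0.13], [0, 0.099, -0.002]],
  [-1, [-0.22, -0.37, 0.09], [0, 0.1, -0.002]],
  [-1, [-0.23, -0.38, 0.06], [0, 0.099, -0.002]],
  [-1, [-0.24, -0.38, 0.03], [-0.001, 0.1, -0.002]],
  [-1, [-0.23, -0.37, -0.02], [0, 0.099, -0.002]],
])

```text
t: 7.48
ee_pos: [551.1, 128.1, 135.7]
orientation: [-2.302, -2.136, -0.007]
ft_force: [-0.9, -0.5, -2.5]
width: 45.9
grasp_force: 30.0
```

Call:
apply_moves([
  [-1, [-0.23, -0.38, 0.17], [0, 0.101, -0.001]],
  [-1, [-0.25, -0.38, 0.13], [0.001, 0.1, 0]],
  [-1, [-0.27, -0.38, 0.09], [0, 0.101, -0.001]],
  [-1, [-0.28, -0.38, 0.05], [0, 0.1, -0.001]],
  [-1, [-0.29, -0.38, 0], [0.001, 0.101, 0]],
  [-1, [0, 0, 0], [0, 0, 0]],
  [-1, [0, 0, 0], [0, 0, 0]],
])

```text
t: 8.35
ee_pos: [455.3, 78.7, 93.9]
orientation: [-1.841, -1.716, -0.737]
ft_force: [-0.3, -0.0, -1.4]
width: 46.1
grasp_force: 30.0
```

```bash
python3 - <<'E'
from h import *
state(); v=np.load('pl.npy'); Q=R.from_rotvec(v[3:])
print('target',v[:3]+[0,0,25], v[3:])
c=cam('scene'); uv=proj(c,[[452.5,75,53]])[0].astype(int); print(uv)
x,y=uv; cv2.imwrite('pics/s1.png',cv2.resize(c['img'][y-60:y+30,x-70:x+50],None,fx=6,fy=6,interpolation=cv2.INTER_CUBIC))
plan([(v[:3]+[0,0,6],Q)],-1,step=8)
E
```

```text
t 8.35 p [455.3  78.7  93.9] rv [-1.841 -1.716 -0.737] w 46.1 gf 30.0 F [-0.3 -0.  -1.4] q [-0.32  0.58  2.09  0.94  0.98 -1.  ]
target [452.74320885  78.50007097  92.56012194] [-1.82610395 -1.70361706 -0.76077976]
[302 172]
[[-1,[-.1,-.02,.1],[-.001,.005,-.0]],[-1,[-.1,-.02,.09],[-.001,.005,-.0]],[-1,[-.1,-.01,.1],[-.001,.005,-.001]]]
```

View pics/s1.png

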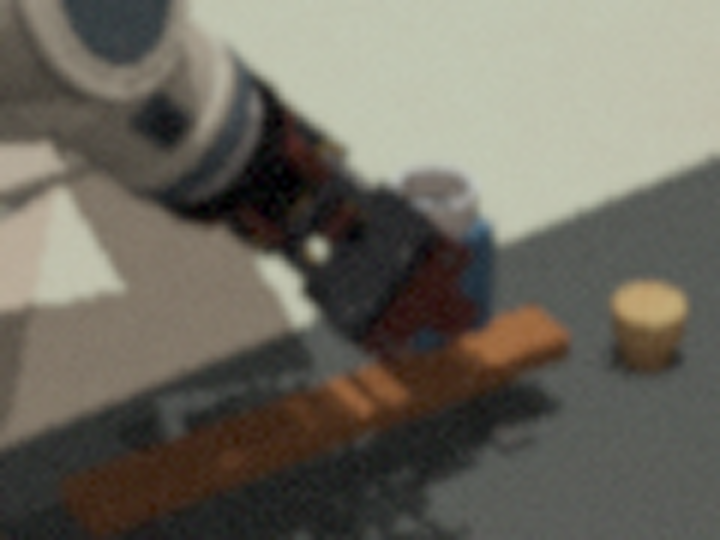

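Jar 1 is upright over the ledge. I'll lower it gently.

Call:
apply_moves([
  [-1, [-0.1, -0.02, 0.1], [-0.001, 0.005, 0]],
  [-1, [-0.1, -0.02, 0.09], [-0.001, 0.005, 0]],
  [-1, [-0.1, -0.01, 0.1], [-0.001, 0.005, -0.001]],
  [-1, [0, 0, 0], [0, 0, 0]],
  [-1, [0, 0, 0], [0, 0, 0]],
])

```text
t: 9.02
ee_pos: [452.0, 78.5, 73.1]
orientation: [-1.826, -1.701, -0.762]
ft_force: [-0.6, -0.4, -1.6]
width: 45.8
grasp_force: 30.0
```

```bash
python3 - <<'E'
from h import *
state(); v=np.load('pl.npy'); Q=R.from_rotvec(v[3:])
print('target',v[:3]+[0,0,6], v[3:])
plan([(v[:3]-[0,0,1],Q)],-1,step=2.1)
E
```

```text
t 9.03 p [452.   78.5  73.1] rv [-1.826 -1.701 -0.762] w 45.8 gf 30.0 F [-0.6 -0.4 -1.6] q [-0.34  0.64  2.09  0.98  0.97 -1.08]
target [452.74320885  78.50007097  73.56012194] [-1.82610395 -1.70361706 -0.76077976]
[[-1,[-.02,.0,.02],[.0,-.0,-.0]],[-1,[-.03,.01,.03],[.0,-.001,-.0]],[-1,[-.02,.0,.02],[.0,.0,-.0]],[-1,[-.02,.0,.02],[.0,-.0,-.001]]]
```

Call:
apply_moves([
  [-1, [-0.02, 0, 0.02], [0, 0, 0]],
  [-1, [-0.03, 0.01, 0.03], [0, 0, 0]],
  [-1, [0, 0, 0], [0, 0, 0]],
])

```text
t: 9.4
ee_pos: [452.6, 78.5, 69.6]
orientation: [-1.826, -1.702, -0.762]
ft_force: [0.4, -0.1, -2.0]
width: 46.0
grasp_force: 30.0
```

Call:
apply_moves([
  [-1, [-0.02, 0, 0.02], [0, 0, 0]],
  [-1, [-0.01, 0, 0.01], [0, 0, 0]],
  [-1, [0, 0, 0], [0, 0, 0]],
])

```text
t: 9.78
ee_pos: [452.5, 78.5, 67.5]
orientation: [-1.826, -1.702, -0.762]
ft_force: [-0.0, 0.4, -1.7]
width: 45.8
grasp_force: 30.0
```

Call:
apply_moves([
  [-1, [-0.015, 0, 0.015], [0, 0, 0]],
  [-1, [0, 0, 0], [0, 0, 0]],
])

```text
t: 10.02
ee_pos: [452.6, 78.5, 66.4]
orientation: [-1.826, -1.702, -0.762]
ft_force: [-0.6, -0.9, -1.2]
width: 45.6
grasp_force: 30.0
```

Call:
apply_moves([
  [-1, [-0.015, 0, 0.015], [0, 0, 0]],
  [-1, [0, 0, 0], [0, 0, 0]],
])

```text
t: 10.28
ee_pos: [452.6, 78.6, 65.6]
orientation: [-1.825, -1.702, -0.763]
ft_force: [-1.0, -1.8, 1.9]
width: 45.9
grasp_force: 30.0
```

Contact, so I'll release and retract.

Call:
apply_moves([
  [-0.3, [0, 0, 0], [0, 0, 0]],
  [0.4, [0, 0, 0], [0, 0, 0]],
  [1, [0, 0, 0], [0, 0, 0]],
  [1, [0, 0, 0], [0, 0, 0]],
  [1, [0, 0, -0.4], [0, 0, 0]],
  [1, [0, 0, -0.8], [0, 0, 0]],
  [1, [0, 0, -0.8], [0, 0, 0]],
  [1, [0, 0, -0.8], [0, 0, 0]],
])

```text
t: 11.28
ee_pos: [445.3, -21.6, 164.7]
orientation: [-1.826, -1.702, -0.762]
ft_force: [0.4, 0.6, -0.4]
width: 88.0
grasp_force: 0.0
```

```bash
python3 - <<'E'
from h import *
state()
c=cam('wrist'); cv2.imwrite('pics/w4.png',c['img'])
for l,z in [('jar_a',26),('jar_a',53),('jar_a_mouth',133),('stopper_a',3)]:
    print(l,z,[(np.round(d['xy']).tolist(),round(d['score'],2),np.round(onz(c,d['xy'],z)[:2]).tolist()) for d in ctrl.pinpoint(l,'wrist')])
G=[631,12,34]; Q=ori(-np.pi/4,0.01); d=Q.apply([0,0,1])
plan([([520,-20,240],ori(0,0)),(tcp(G,Q,110),Q)],1)
E
```

```text
t 11.28 p [445.3 -21.6 164.7] rv [-1.826 -1.702 -0.762] w 88.0 gf 0.0 F [ 0.4  0.6 -0.4] q [-0.54  0.47  2.01  0.75  1.2  -0.94]
jar_a 26 [([319.0, 192.0], 0.89, [451.0, 94.0]), ([507.0, 276.0], 0.57, [634.0, -17.0])]
jar_a 53 [([319.0, 192.0], 0.89, [450.0, 78.0]), ([507.0, 276.0], 0.57, [617.0, -23.0])]
jar_a_mouth 133 [([318.0, 145.0], 0.76, [449.0, 77.0]), ([476.0, 207.0], 0.66, [562.0, 11.0])]
stopper_a 3 [([317.0, 124.0], 0.78, [456.0, 220.0])]
[[1,[.23,.3,-.2],[.003,-.101,-.009]],[1,[.2,.3,-.24],[.004,-.1,-.008]],[1,[.15,.3,-.26],[.003,-.101,-.009]],[1,[.1,.3,-.29],[.004,-.101,-.008]],[1,[.06,.3,-.3],[.003,-.101,-.009]],[1,[.38,.44,.57],[-.0,-.1,-.001]],[1,[.47,.44,.49],[-.001,-.1,-.001]],[1,[.54,.45,.43],[-.0,-.1,-.001]]]
[[1,[.6,.44,.33],[-.001,-.1,-.002]],[1,[.64,.45,.23],[-.0,-.1,-.001]]]
```

View pics/w4.png

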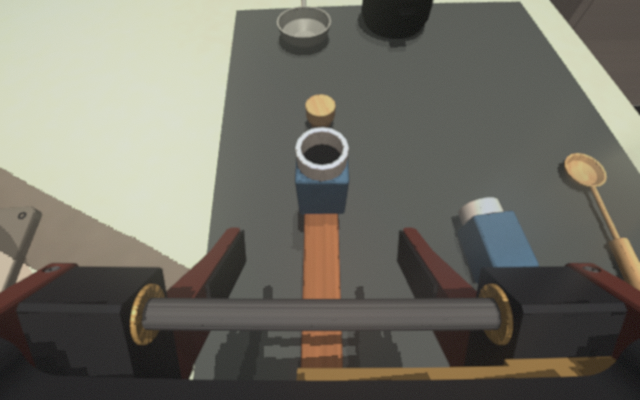

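Jar 1 stands centred on the ledge, with its mouth at about (322,152). Jar 2 is next.

Call:
apply_moves([
  [1, [0.23, 0.3, -0.2], [0.003, -0.101, -0.009]],
  [1, [0.2, 0.3, -0.24], [0.004, -0.1, -0.008]],
  [1, [0.15, 0.3, -0.26], [0.003, -0.101, -0.009]],
  [1, [0.1, 0.3, -0.29], [0.004, -0.101, -0.008]],
  [1, [0.06, 0.3, -0.3], [0.003, -0.101, -0.009]],
  [1, [0.38, 0.44, 0.57], [0, -0.1, -0.001]],
  [1, [0.47, 0.44, 0.49], [-0.001, -0.1, -0.001]],
  [1, [0.54, 0.45, 0.43], [0, -0.1, -0.001]],
])

```text
t: 12.52
ee_pos: [586.7, 39.2, 153.8]
orientation: [1.946, 1.962, -0.472]
ft_force: [-0.6, -1.6, 0.5]
width: 87.5
grasp_force: 0.0
```

Call:
apply_moves([
  [1, [0.6, 0.44, 0.33], [-0.001, -0.1, -0.002]],
  [1, [0.64, 0.45, 0.23], [0, -0.1, -0.001]],
  [1, [0, 0, 0], [0, 0, 0]],
])

```text
t: 12.9
ee_pos: [627.0, 78.4, 89.2]
orientation: [1.739, 1.778, -0.742]
ft_force: [-0.3, 0.3, 0.3]
width: 87.9
grasp_force: 0.0
```

```bash
python3 - <<'E'
from h import *
state()
c=cam('wrist')
for l,z in [('jar_a',26),('jar_a_mouth',26)]:
    print(l,[(np.round(d['xy']).tolist(),round(d['score'],2),np.round(onz(c,d['xy'],z)[:2]).tolist()) for d in ctrl.pinpoint(l,'wrist')])
for d in ctrl.masks_of('jar_a','wrist'):
    b=d['bbox']; print(round(d['score'],2),b,[np.round(onz(c,(x,b[3]),49)[:2]).tolist() for x in (b[0],b[2])])
G=[631,12,31]; Q=ori(-np.pi/4,0.01)
plan([(tcp(G,Q,80),Q),(tcp(G,Q),Q)],1,step=27)
E
```

```text
t 12.9 p [627.   78.4  89.2] rv [ 1.739  1.778 -0.742] w 87.9 gf 0.0 F [-0.3  0.3  0.3] q [ 0.43  0.8   1.55 -0.74  1.28  0.81]
jar_a [([53.0, 185.0], 0.8, [404.0, 29.0]), ([327.0, 216.0], 0.71, [633.0, -19.0])]
jar_a_mouth []
0.97 [0.0, 168.0, 104.6, 290.9] [[35.0, -329.0], [260.0, -292.0]]
0.79 [293.9, 145.0, 356.0, 238.9] [[602.0, -22.0], [659.0, -19.0]]
[[1,[.04,-.01,.33],[.0,-.0,-.0]],[1,[.05,-.0,.33],[.001,-.001,-.001]],[1,[-.0,-.0,.53],[-.0,.0,.0]],[1,[-.0,-.0,.54],[-.0,.0,.0]],[1,[-.0,-.0,.53],[-.0,.0,.0]]]
```

Call:
apply_moves([
  [1, [0.04, 0, 0.33], [0, 0, 0]],
  [1, [0.05, 0, 0.33], [0, 0, 0]],
  [1, [0, 0, 0.53], [0, 0, 0]],
  [1, [0, 0, 0.54], [0, 0, 0]],
  [1, [0, 0, 0.53], [0, 0, 0]],
  [1, [0, 0, 0], [0, 0, 0]],
])

```text
t: 13.85
ee_pos: [630.4, -3.4, 14.7]
orientation: [1.751, 1.766, -0.73]
ft_force: [0.3, 1.1, 0.3]
width: 87.7
grasp_force: 0.0
```

Call:
apply_moves([
  [-1, [0, 0, 0], [0, 0, 0]],
  [-1, [0, 0, 0], [0, 0, 0]],
  [-1, [0, 0, 0], [0, 0, 0]],
  [-1, [0, 0, 0], [0, 0, 0]],
  [-1, [0, 0, 0], [0, 0, 0]],
])

```text
t: 14.48
ee_pos: [632.0, -0.7, 16.3]
orientation: [1.749, 1.767, -0.725]
ft_force: [-0.2, 1.7, 1.2]
width: 45.8
grasp_force: 30.0
```

```bash
python3 - <<'E'
from h import *
o=state()
p,r,P,Q=place([632,-18,26],[445.1,-40,53]); print(P)
np.save('pl.npy',np.r_[P,Q.as_rotvec()])
plan([(p+[0,0,100],r),((P+p)/2+[0,0,90],ori(0,-.02)),(P+[0,0,20],Q)],-1)
E
```

```text
t 14.47 p [632.   -0.7  16.3] rv [ 1.749  1.767 -0.725] w 45.8 gf 30.0 F [-0.2  1.7  1.2] q [ 0.32  0.89  1.61 -0.85  1.12  0.88]
closing axis slope 0.00042808741726302335 yaw 0.01051667266994411
bt [-19.08934144   0.           5.33705718] tool dir at place [ 0.04584002  0.70501985 -0.70770453]
[445.73188637 -30.28158376  70.26384202]
[[-1,[-.47,.0,-.47],[.0,.0,.0]],[-1,[-.47,.0,-.47],[.0,.0,.0]],[-1,[-.48,.0,-.47],[.0,.0,.0]],[-1,[-.09,-.37,-.01],[.002,.1,.004]],[-1,[-.08,-.38,-.02],[.001,.1,.003]],[-1,[-.09,-.37,-.04],[.002,.1,.004]],[-1,[-.08,-.37,-.04],[.001,.1,.004]],[-1,[-.07,-.37,-.06],[.002,.1,.003]]]
[[-1,[-.07,-.37,.17],[-.002,.1,.005]],[-1,[-.09,-.37,.16],[-.003,.1,.006]],[-1,[-.12,-.37,.14],[-.002,.1,.005]],[-1,[-.15,-.37,.12],[-.002,.1,.006]],[-1,[-.16,-.37,.09],[-.002,.1,.005]]]
```

Call:
apply_moves([
  [-1, [-0.47, 0, -0.47], [0, 0, 0]],
  [-1, [-0.47, 0, -0.47], [0, 0, 0]],
  [-1, [-0.48, 0, -0.47], [0, 0, 0]],
  [-1, [-0.09, -0.37, -0.01], [0.002, 0.1, 0.004]],
  [-1, [-0.08, -0.38, -0.02], [0.001, 0.1, 0.003]],
  [-1, [-0.09, -0.37, -0.04], [0.002, 0.1, 0.004]],
  [-1, [-0.08, -0.37, -0.04], [0.001, 0.1, 0.004]],
  [-1, [-0.07, -0.37, -0.06], [0.002, 0.1, 0.003]],
])

```text
t: 15.48
ee_pos: [538.3, -15.8, 133.8]
orientation: [-2.242, -2.198, -0.006]
ft_force: [-0.5, 0.3, -3.7]
width: 45.8
grasp_force: 30.0
```

Call:
apply_moves([
  [-1, [-0.07, -0.37, 0.17], [-0.002, 0.1, 0.005]],
  [-1, [-0.09, -0.37, 0.16], [-0.003, 0.1, 0.006]],
  [-1, [-0.12, -0.37, 0.14], [-0.002, 0.1, 0.005]],
  [-1, [-0.15, -0.37, 0.12], [-0.002, 0.1, 0.006]],
  [-1, [-0.16, -0.37, 0.09], [-0.002, 0.1, 0.005]],
  [-1, [0, 0, 0], [0, 0, 0]],
  [-1, [0, 0, 0], [0, 0, 0]],
])

```text
t: 16.35
ee_pos: [446.3, -30.7, 90.2]
orientation: [-1.826, -1.712, -0.753]
ft_force: [0.1, 0.6, -2.3]
width: 46.0
grasp_force: 30.0
```

```bash
python3 - <<'E'
from h import *
state(); v=np.load('pl.npy'); Q=R.from_rotvec(v[3:])
plan([(v[:3]+[0,0,5],Q)],-1,step=8)
E
```

```text
t 16.35 p [446.3 -30.7  90.2] rv [-1.826 -1.712 -0.753] w 46.0 gf 30.0 F [ 0.1  0.6 -2.3] q [-0.55  0.62  2.01  0.78  1.1  -1.06]
[[-1,[-.1,-.01,.11],[-.0,.001,.0]],[-1,[-.11,-.0,.11],[-.0,.001,.0]]]
```

Call:
apply_moves([
  [-1, [-0.1, -0.01, 0.11], [0, 0.001, 0]],
  [-1, [-0.11, 0, 0.11], [0, 0.001, 0]],
  [-1, [-0.02, 0, 0.02], [0, 0, 0]],
  [-1, [0, 0, 0], [0, 0, 0]],
  [-1, [0, 0, 0], [0, 0, 0]],
])

```text
t: 16.98
ee_pos: [445.4, -30.0, 73.6]
orientation: [-1.822, -1.709, -0.757]
ft_force: [0.2, 0.3, -1.9]
width: 45.9
grasp_force: 30.0
```

Call:
apply_moves([
  [-1, [-0.02, 0, 0.02], [0, 0, 0]],
  [-1, [0, 0, 0], [0, 0, 0]],
])

```text
t: 17.23
ee_pos: [445.3, -30.1, 72.1]
orientation: [-1.822, -1.708, -0.757]
ft_force: [-1.0, 0.5, -1.8]
width: 45.8
grasp_force: 30.0
```

Call:
apply_moves([
  [-1, [-0.015, 0, 0.015], [0, 0, 0]],
  [-1, [0, 0, 0], [0, 0, 0]],
])

```text
t: 17.48
ee_pos: [445.3, -30.0, 71.0]
orientation: [-1.822, -1.708, -0.757]
ft_force: [0.5, -0.2, -2.7]
width: 46.1
grasp_force: 30.0
```

Call:
apply_moves([
  [-1, [-0.015, 0, 0.015], [0, 0, 0]],
  [-1, [0, 0, 0], [0, 0, 0]],
])

```text
t: 17.73
ee_pos: [445.3, -30.0, 69.9]
orientation: [-1.822, -1.708, -0.757]
ft_force: [0.7, 0.7, -2.3]
width: 45.9
grasp_force: 30.0
```

Call:
apply_moves([
  [-1, [-0.015, 0, 0.015], [0, 0, 0]],
  [-1, [0, 0, 0], [0, 0, 0]],
])

```text
t: 17.98
ee_pos: [445.4, -30.0, 69.0]
orientation: [-1.822, -1.708, -0.757]
ft_force: [-0.1, 0.1, -0.9]
width: 46.0
grasp_force: 30.0
```

Call:
apply_moves([
  [-1, [-0.015, 0, 0.015], [0, 0, 0]],
  [-1, [0, 0, 0], [0, 0, 0]],
])

```text
t: 18.23
ee_pos: [445.4, -30.0, 69.0]
orientation: [-1.821, -1.708, -0.759]
ft_force: [-3.2, -3.2, 10.1]
width: 45.5
grasp_force: 30.0
```

Call:
apply_moves([
  [-1, [0.01, 0, -0.01], [0, 0, 0]],
  [-0.3, [0, 0, 0], [0, 0, 0]],
  [0.4, [0, 0, 0], [0, 0, 0]],
  [1, [0, 0, 0], [0, 0, 0]],
  [1, [0, 0, 0], [0, 0, 0]],
  [1, [0, 0, -0.4], [0, 0, 0]],
  [1, [0, 0, -0.8], [0, 0, 0]],
  [1, [0, 0, -0.8], [0, 0, 0]],
])

```text
t: 19.23
ee_pos: [440.6, -102.3, 140.6]
orientation: [-1.823, -1.709, -0.756]
ft_force: [0.3, -0.1, -0.5]
width: 87.8
grasp_force: 0.0
```

```bash
python3 - <<'E'
from h import *
state()
c=cam('wrist')
for l,z in [('jar_a',53),('jar_a_mouth',133)]:
    print(l,z,[(np.round(d['xy']).tolist(),round(d['score'],2),np.round(onz(c,d['xy'],z)[:2]).tolist()) for d in ctrl.pinpoint(l,'wrist')])
c=cam('top')
print([(np.round(onz(c,d['xy'],3)[:2]).tolist(),round(d['score'],2)) for d in ctrl.pinpoint('stopper_a','top')])
plan([([440,-120,250],ori(0,0)),([445,-150,240],ori(0,0))],1)
E
```

```text
t 19.23 p [ 440.6 -102.3  140.6] rv [-1.823 -1.709 -0.756] w 87.8 gf 0.0 F [ 0.3 -0.1 -0.5] q [-0.67  0.56  1.92  0.66  1.25 -1.01]
jar_a 53 [([321.0, 215.0], 0.84, [445.0, -41.0]), ([322.0, 119.0], 0.69, [453.0, 77.0])]
jar_a_mouth 133 [([321.0, 56.0], 0.72, [452.0, 77.0])]
[([423.0, -178.0], 0.69), ([469.0, 229.0], 0.56), ([511.0, -266.0], 0.48), ([592.0, -139.0], 0.44)]
[[1,[.26,.0,-.37],[.003,-.1,-.008]],[1,[.2,.01,-.4],[.003,-.101,-.008]],[1,[.13,.0,-.43],[.004,-.1,-.008]],[1,[.07,.0,-.45],[.003,-.1,-.007]],[1,[-.01,.0,-.45],[.003,-.1,-.008]],[1,[-.6,.1,.2],[-.0,-.0,-.0]]]
```

Call:
apply_moves([
  [1, [0.26, 0, -0.37], [0.003, -0.1, -0.008]],
  [1, [0.2, 0.01, -0.4], [0.003, -0.101, -0.008]],
  [1, [0.13, 0, -0.43], [0.004, -0.1, -0.008]],
  [1, [0.07, 0, -0.45], [0.003, -0.1, -0.007]],
  [1, [-0.01, 0, -0.45], [0.003, -0.1, -0.008]],
  [1, [-0.2, 0, 0], [0, 0, 0]],
  [1, [0, 0, 0], [0, 0, 0]],
  [1, [0, 0, 0], [0, 0, 0]],
])

```text
t: 20.48
ee_pos: [439.2, -130.5, 248.6]
orientation: [-2.22, -2.217, 0.0]
ft_force: [0.3, 0.7, -1.0]
width: 88.4
grasp_force: 0.0
```

```bash
python3 - <<'E'
from h import *
state()
c=cam('wrist'); cv2.imwrite('pics/w5.png',c['img'])
for l,z in [('jar_a',53),('jar_a_mouth',133),('stopper_a',3)]:
    print(l,z,[(np.round(d['xy']).tolist(),round(d['score'],2),np.round(onz(c,d['xy'],z)[:2]).tolist()) for d in ctrl.pinpoint(l,'wrist')])
hsv=cv2.cvtColor(c['img'],cv2.COLOR_BGR2HSV)
for d in ctrl.masks_of('stopper_a','wrist'):
    m=d['region']; u=cv2.minEnclosingCircle(cv2.findNonZero(m.astype(np.uint8)))[0]; print(np.round(d['bbox']),round(d['score'],2),np.median(hsv[m],axis=0),np.round(u),np.round(onz(c,u,39)[:2],1))
E
```

```text
t 20.48 p [ 439.2 -130.5  248.6] rv [-2.22  -2.217  0.   ] w 88.4 gf 0.0 F [ 0.3  0.7 -1. ] q [-0.32  0.14  1.96  0.    1.05 -0.32]
jar_a 53 [([324.0, 96.0], 0.77, [442.0, -42.0]), ([599.0, 51.0], 0.65, [745.0, 8.0]), ([425.0, 362.0], 0.43, [589.0, -407.0])]
jar_a_mouth 133 []
stopper_a 3 [([430.0, 179.0], 0.93, [588.0, -147.0]), ([310.0, 206.0], 0.88, [423.0, -185.0]), ([377.0, 205.0], 0.8, [516.0, -184.0]), ([374.0, 262.0], 0.78, [517.0, -273.0]), ([293.0, 316.0], 0.6, [395.0, -365.0]), ([315.0, 261.0], 0.59, [429.0, -271.0])]
[362. 254. 397. 286.] 0.96 [144. 120. 161.] [376. 270.] [ 513.4 -265.5]
[367. 197. 397. 230.] 0.8 [169.  54. 224.] [382. 212.] [ 515.9 -182.5]
[302. 252. 335. 289.] 0.77 [ 22.  93. 224.] [314. 272.] [ 429.4 -267.7]
[294. 196. 323. 227.] 0.68 [ 17.  106.  212.5] [309. 210.] [ 423.5 -179. ]
[420. 167. 450. 201.] 0.64 [ 31. 130. 231.] [436. 183.] [ 581.7 -144.6]
[277. 328. 305. 348.] 0.55 [144. 126. 157.] [291. 335.] [ 394.9 -371.3]
```

View pics/w5.png

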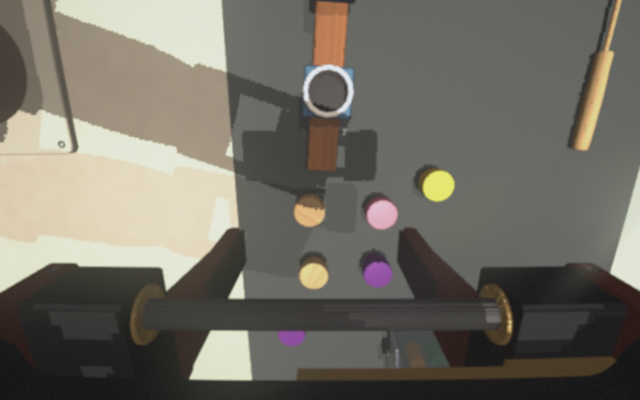

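```bash
cat >> h.py <<'E'
def circ(c,uv,z,rad,search=14):
    """fit horizontal circle of radius rad at height z near pixel uv: maximise radial gradient along the projected ring"""
    from scipy.optimize import minimize
    g=cv2.GaussianBlur(c['img'],(0,0),1.2).astype(np.float32); th=np.linspace(0,2*np.pi,90,endpoint=False); ring=np.c_[np.cos(th),np.sin(th),0*th]
    def samp(P,r):
        q=proj(c,np.array([P[0],P[1],z])+r*ring).astype(np.float32); return cv2.remap(g,q[:,0].copy(),q[:,1].copy(),cv2.INTER_LINEAR)[:,0]
    def cost(P): return -np.mean(np.minimum(np.linalg.norm(samp(P,rad+1.8)-samp(P,rad-1.8),axis=1),80))
    P0=onz(c,uv,z)[:2]; gr=np.arange(-search,search+.1,2)
    b=min(((cost(P0+[a,e]),a,e) for a in gr for e in gr)); P=P0+b[1:]
    s=minimize(cost,P,method='Nelder-Mead',options=dict(initial_simplex=[P,P+[1,0],P+[0,1]])); return np.round(s.x,1),round(-s.fun,1)
E
python3 - <<'E'
from h import *
c=cam('wrist')
print('stop',circ(c,(310,211),39,20)); print('stop2',circ(c,(314,272),39,20)); print('jar2 rim outer',circ(c,(328,90),133,22)); print('rim inner',circ(c,(328,90),133,17.5))
im=c['img'].copy()
for (P,z,r) in [(circ(c,(310,211),39,20)[0],39,20),(circ(c,(328,90),133,22)[0],133,22)]:
    th=np.linspace(0,6.28,60); cv2.polylines(im,[np.round(proj(c,np.c_[P[0]+r*np.cos(th),P[1]+r*np.sin(th),0*th+z])).astype(int)],True,(0,255,0),1)
cv2.imwrite('pics/w6.png',cv2.resize(im[50:250,250:400],None,fx=3,fy=3,interpolation=cv2.INTER_CUBIC))
E
```

```text
stop (array([ 422.2, -182.9]), np.float64(62.2))
stop2 (array([ 427.8, -273.3]), np.float64(80.0))
jar2 rim outer (array([443.7, -40. ]), np.float64(80.0))
rim inner (array([443.7, -40. ]), np.float64(80.0))
```

View pics/w6.png

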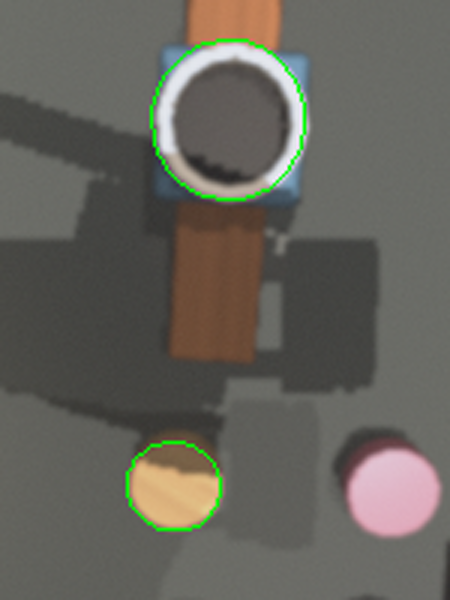

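The overlay rings sit tightly on the jar rim and the cork head. The stopper is at (422.2,−182.9) and jar 2's mouth at (443.7,−40.0). Picking the stopper now.

```bash
sed -i 's/axis=1),80)/axis=1),160)/' h.py; python3 - <<'E'
from h import *
plan([([422.2,-182.9,75],ori(0,0)),([422.2,-182.9,45],ori(0,0))],1)
E
```

```text
[[1,[-.26,-.09,.87],[-.0,-.0,-.0]],[1,[-.27,-.09,.88],[-.0,-.0,-.0]],[1,[-.26,-.08,.87],[-.0,-.001,-.0]],[1,[-.26,-.09,.87],[-.0,.0,-.0]],[1,[-.0,-.0,.6],[-.0,.0,-.0]]]
```

Call:
apply_moves([
  [1, [-0.26, -0.09, 0.87], [0, 0, 0]],
  [1, [-0.27, -0.09, 0.88], [0, 0, 0]],
  [1, [-0.26, -0.08, 0.87], [0, 0, 0]],
  [1, [-0.26, -0.09, 0.87], [0, 0, 0]],
  [1, [0, 0, 0.6], [0, 0, 0]],
  [1, [0, 0, 0], [0, 0, 0]],
  [1, [0, 0, 0], [0, 0, 0]],
])

```text
t: 21.65
ee_pos: [423.2, -182.7, 46.4]
orientation: [2.221, 2.221, 0.001]
ft_force: [-0.2, 0.3, 0.6]
width: 87.7
grasp_force: 0.0
```

```bash
python3 - <<'E'
from h import *
state(); plan([([422.2,-182.9,24],ori(0,0))],1,step=12)
E
```

```text
t 21.65 p [ 423.2 -182.7   46.4] rv [2.221e+00 2.221e+00 1.000e-03] w 87.7 gf 0.0 F [-0.2  0.3  0.6] q [-0.43  0.5   2.08  0.    0.56 -0.43]
[[1,[-.0,-.01,.22],[.0,-.0,.0]],[1,[-.0,-.01,.23],[.001,-.0,.0]]]
```

Call:
apply_moves([
  [1, [0, -0.01, 0.22], [0, 0, 0]],
  [1, [0, -0.01, 0.23], [0, 0, 0]],
  [1, [0, 0, 0], [0, 0, 0]],
  [-1, [0, 0, 0], [0, 0, 0]],
  [-1, [0, 0, 0], [0, 0, 0]],
  [-1, [0, 0, 0], [0, 0, 0]],
  [-1, [0, 0, 0], [0, 0, 0]],
  [-1, [0, 0, 0], [0, 0, 0]],
])

```text
t: 22.65
ee_pos: [421.7, -182.5, 23.2]
orientation: [-2.221, -2.221, -0.001]
ft_force: [1.4, 0.5, 0.8]
width: 41.7
grasp_force: 0.1
```

```bash
python3 - <<'E'
from h import *
o=state(); p=np.array(o['ee_pos']); dy=-182.9-p[1]; print('stopper y rel tcp',dy)
Q=ori(0,0)
plan([(p+[0,0,150],Q),([444,-40-dy,p[2]+150],Q)],-1)
E
```

```text
t 22.65 p [ 421.7 -182.5   23.2] rv [-2.221e+00 -2.221e+00 -1.000e-03] w 41.7 gf 0.1 F [1.4 0.5 0.8] q [-0.43  0.54  2.09  0.    0.51 -0.44]
stopper y rel tcp -0.42625835105749843
[[-1,[.0,.0,-.75],[.0,-.0,.0]],[-1,[.0,.0,-.75],[.0,-.0,.0]],[-1,[.0,.0,-.75],[.0,-.0,.0]],[-1,[.0,.0,-.75],[.0,-.0,.0]],[-1,[.95,.15,.0],[.0,-.0,.0]],[-1,[.96,.15,.0],[.0,-.0,.0]],[-1,[.95,.15,.0],[.0,-.0,.0]]]
```

Call:
apply_moves([
  [-1, [0, 0, 0], [0, 0, 0]],
  [-1, [0, 0, 0], [0, 0, 0]],
  [-1, [0, 0, -0.75], [0, 0, 0]],
  [-1, [0, 0, -0.75], [0, 0, 0]],
  [-1, [0, 0, -0.75], [0, 0, 0]],
  [-1, [0, 0, -0.75], [0, 0, 0]],
])

```text
t: 23.4
ee_pos: [421.3, -182.4, 174.3]
orientation: [-2.221, -2.221, -0.0]
ft_force: [1.1, -1.5, 0.2]
width: 39.5
grasp_force: 30.0
```

Call:
apply_moves([
  [-1, [0.95, 0.15, 0], [0, 0, 0]],
  [-1, [0.96, 0.15, 0], [0, 0, 0]],
  [-1, [0.95, 0.15, 0], [0, 0, 0]],
  [-1, [0, 0, 0], [0, 0, 0]],
  [-1, [0, 0, 0], [0, 0, 0]],
])

```text
t: 24.02
ee_pos: [443.9, -39.6, 173.1]
orientation: [-2.22, -2.222, 0.0]
ft_force: [-0.1, -0.0, -0.2]
width: 39.1
grasp_force: 30.0
```

```bash
python3 - <<'E'
from h import *
o=state(); Q=ori(0,0)
c=cam('wrist'); cv2.imwrite('pics/w7.png',c['img'][180:400,180:460])
t=cam('top'); uv=proj(t,[[444,-40,133]])[0]; print(uv, [np.round(d['xy']) for d in ctrl.pinpoint('jar_a_mouth','top')])
plan([([444,-39.6,158],Q)],-1,step=8)
E
```

```text
t 24.02 p [443.9 -39.6 173.1] rv [-2.22  -2.222  0.   ] w 39.1 gf 30.0 F [-0.1 -0.  -0.2] q [-0.12  0.24  2.05  0.    0.85 -0.12]
[342.66838775 259.67382061] [array([297., 258.])]
[[-1,[.01,.0,.15],[-.0,-.0,-.0]],[-1,[.01,.0,.15],[-.0,-.0,-.001]]]
```

View pics/w7.png

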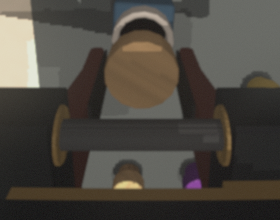

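The stopper is held upright above the jar. Lowering it.

Call:
apply_moves([
  [-1, [0.01, 0, 0.15], [0, 0, 0]],
  [-1, [0, 0, 0.15], [0, 0, 0]],
  [-1, [0, 0, 0.06], [0, 0, 0]],
  [-1, [0, 0, 0.06], [0, 0, 0]],
  [-1, [0, 0, 0.06], [0, 0, 0]],
  [-1, [0, 0, 0], [0, 0, 0]],
])

```text
t: 24.92
ee_pos: [444.0, -39.0, 149.0]
orientation: [-2.221, -2.221, -0.0]
ft_force: [-0.0, 1.1, 0.0]
width: 39.1
grasp_force: 30.0
```

Call:
apply_moves([
  [-1, [0, 0, 0.05], [0, 0, 0]],
  [-1, [0, 0, 0.05], [0, 0, 0]],
  [-1, [0, 0, 0], [0, 0, 0]],
])

```text
t: 25.3
ee_pos: [444.0, -39.0, 144.0]
orientation: [-2.221, -2.221, -0.0]
ft_force: [0.1, -0.8, 0.3]
width: 39.2
grasp_force: 30.0
```

Call:
apply_moves([
  [-1, [0, 0, 0.05], [0, 0, 0]],
  [-1, [0, 0, 0.05], [0, 0, 0]],
  [-1, [0, 0, 0.02], [0, 0, 0]],
  [-1, [0, 0, 0], [0, 0, 0]],
])

```text
t: 25.8
ee_pos: [444.2, -39.1, 138.1]
orientation: [-2.221, -2.221, -0.001]
ft_force: [0.1, -0.4, 0.3]
width: 39.3
grasp_force: 30.0
```

Call:
apply_moves([
  [-1, [0, 0, 0.02], [0, 0, 0]],
  [-1, [0, 0, 0], [0, 0, 0]],
])

```text
t: 26.05
ee_pos: [444.2, -39.0, 137.2]
orientation: [-2.221, -2.221, -0.001]
ft_force: [-0.0, -1.1, -0.9]
width: 39.2
grasp_force: 30.0
```

Call:
apply_moves([
  [-1, [0, 0, 0.02], [0, 0, 0]],
  [-1, [0, 0, 0], [0, 0, 0]],
])

```text
t: 26.3
ee_pos: [444.4, -39.2, 137.0]
orientation: [2.221, 2.222, 0.001]
ft_force: [-2.2, -1.8, 10.3]
width: 39.3
grasp_force: 30.0
```

Call:
apply_moves([
  [-1, [0, 0, 0.02], [0, 0, 0]],
  [-1, [0, 0, 0], [0, 0, 0]],
])

```text
t: 26.55
ee_pos: [444.6, -39.3, 136.8]
orientation: [2.221, 2.221, 0.001]
ft_force: [-5.9, -1.7, 21.6]
width: 39.3
grasp_force: 30.0
```

Seated, with a firm force rise at the predicted height. I'll relax, open and retract, then go on to view the +y stopper at (460,222).

Call:
apply_moves([
  [-1, [0, 0, -0.03], [0, 0, 0]],
  [-0.1, [0, 0, 0], [0, 0, 0]],
  [0.4, [0, 0, 0], [0, 0, 0]],
  [1, [0, 0, 0], [0, 0, 0]],
  [1, [0, 0, -0.5], [0, 0, 0]],
  [1, [0, 0, -0.9], [0, 0, 0]],
  [1, [0, 0, -0.9], [0, 0, 0]],
])

```text
t: 27.42
ee_pos: [443.6, -38.9, 252.5]
orientation: [-2.22, -2.22, 0.001]
ft_force: [0.9, 0.1, -0.1]
width: 85.2
grasp_force: 0.0
```

```bash
python3 - <<'E'
from h import *
state(); plan([([450,100,260],ori(0,0))],1)
E
```

```text
t 27.43 p [443.6 -38.9 252.5] rv [-2.22e+00 -2.22e+00  1.00e-03] w 85.2 gf 0.0 F [ 0.9  0.1 -0.1] q [-0.11  0.11  1.98  0.    1.05 -0.12]
[[1,[.93,.04,-.05],[-.0,-.0,.0]],[1,[.92,.05,-.05],[-.001,-.0,.0]],[1,[.93,.04,-.05],[.0,-.001,.0]]]
```

Call:
apply_moves([
  [1, [0.93, 0.04, -0.05], [0, 0, 0]],
  [1, [0.92, 0.05, -0.05], [0, 0, 0]],
  [1, [0.93, 0.04, -0.05], [0, 0, 0]],
  [1, [0, 0, 0], [0, 0, 0]],
  [1, [0, 0, 0], [0, 0, 0]],
])

```text
t: 28.05
ee_pos: [450.2, 99.7, 258.9]
orientation: [-2.22, -2.222, 0.001]
ft_force: [0.0, 0.3, 0.3]
width: 87.8
grasp_force: 0.0
```

```bash
python3 - <<'E'
from h import *
state(); c=cam('wrist')
for d in ctrl.pinpoint('stopper_a','wrist'): print(np.round(d['xy']),round(d['score'],2),np.round(onz(c,d['xy'],3)[:2]))
s=circ(c,proj(c,[[460,222,39]])[0],39,20,search=30); j=circ(c,proj(c,[[451,77,133]])[0],133,22)
k=circ(c,proj(c,[[444,-40,153]])[0],153,20)
print(s,j,k); im=c['img'].copy()
for (P,z,r) in [(s[0],39,20),(j[0],133,22),(k[0],153,20)]:
    th=np.linspace(0,6.28,60); cv2.polylines(im,[np.round(proj(c,np.c_[P[0]+r*np.cos(th),P[1]+r*np.sin(th),0*th+z])).astype(int)],True,(0,255,0),1)
cv2.imwrite('pics/w8.png',im)
Q=ori(0,0);P=s[0]
plan([([P[0],P[1],90],Q),([P[0],P[1],45],Q)],1)
E
```

```text
t 28.05 p [450.2  99.7 258.9] rv [-2.220e+00 -2.222e+00  1.000e-03] w 87.8 gf 0.0 F [0.  0.3 0.3] q [0.19 0.13 1.94 0.   1.07 0.19]
[362. 336.] 0.86 [ 518. -184.]
[407. 316.] 0.74 [ 588. -146.]
(array([461. , 219.7]), np.float64(117.2)) (array([452.6,  74.1]), np.float64(71.7)) (array([444.5, -29.2]), np.float64(38.2))
[[1,[.48,.04,.68],[-.0,-.0,-.0]],[1,[.49,.05,.67],[-.0,-.0,-.0]],[1,[.48,.04,.68],[-.0,-.0,-.0]],[1,[.48,.04,.67],[-.0,-.0,-.0]],[1,[.48,.04,.68],[-.0,-.0,-.001]],[1,[.0,.0,.9],[-.0,-.0,.0]]]
```

View pics/w8.png

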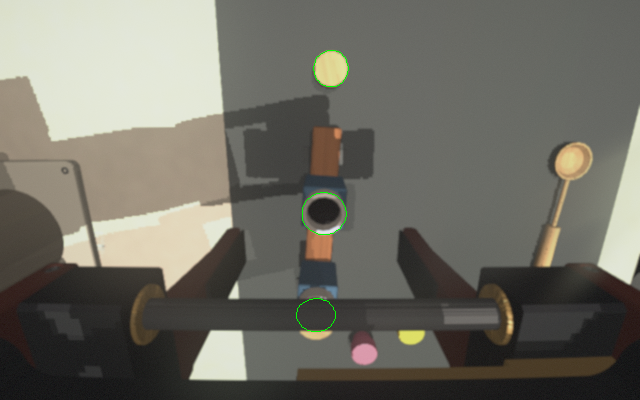

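The rings fit the cork at (331,69) and the jar 1 rim at (324,213). The third ring is hidden behind the bar, so I'll ignore it. Picking the +y stopper.

Call:
apply_moves([
  [1, [0.48, 0.04, 0.68], [0, 0, 0]],
  [1, [0.49, 0.05, 0.67], [0, 0, 0]],
  [1, [0.48, 0.04, 0.68], [0, 0, 0]],
  [1, [0.48, 0.04, 0.67], [0, 0, 0]],
  [1, [0.48, 0.04, 0.68], [0, 0, 0]],
  [1, [0, 0, 0.9], [0, 0, 0]],
  [1, [0, 0, 0], [0, 0, 0]],
  [1, [0, 0, 0], [0, 0, 0]],
])

```text
t: 29.15
ee_pos: [461.8, 219.9, 46.3]
orientation: [-2.223, -2.22, -0.001]
ft_force: [-0.4, -0.1, 1.4]
width: 87.7
grasp_force: 0.0
```

```bash
python3 - <<'E'
from h import *
state(); plan([([461,219.7,24],ori(0,0))],1,step=12)
E
```

```text
t 29.15 p [461.8 219.9  46.3] rv [-2.223e+00 -2.220e+00 -1.000e-03] w 87.7 gf 0.0 F [-0.4 -0.1  1.4] q [0.42 0.54 1.98 0.   0.62 0.42]
[[1,[-.0,-.01,.22],[.0,-.0,-.0]],[1,[-.0,-.01,.23],[.0,-.0,-.001]]]
```

Call:
apply_moves([
  [1, [0, -0.01, 0.22], [0, 0, 0]],
  [1, [0, -0.01, 0.23], [0, 0, 0]],
  [1, [0, 0, 0], [0, 0, 0]],
  [-1, [0, 0, 0], [0, 0, 0]],
  [-1, [0, 0, 0], [0, 0, 0]],
  [-1, [0, 0, 0], [0, 0, 0]],
  [-1, [0, 0, 0], [0, 0, 0]],
  [-1, [0, 0, 0], [0, 0, 0]],
])

```text
t: 30.15
ee_pos: [460.1, 220.6, 22.9]
orientation: [-2.221, -2.221, -0.001]
ft_force: [0.5, -0.1, -0.4]
width: 41.5
grasp_force: 0.0
```

Call:
apply_moves([
  [-1, [0, 0, 0], [0, 0, 0]],
  [-1, [0, 0, 0], [0, 0, 0]],
  [-1, [0, 0, -0.03], [0, 0, 0]],
])

```text
t: 30.52
ee_pos: [460.0, 220.5, 24.3]
orientation: [-2.221, -2.221, -0.0]
ft_force: [0.4, 0.1, -0.7]
width: 39.2
grasp_force: 30.0
```

```bash
python3 - <<'E'
from h import *
o=state(); p=np.array(o['ee_pos']); Q=ori(0,0)
t=cam('top'); s=cam('scene')
for r in (22,17.5): print(circ(t,proj(t,[[452.5,75,133]])[0],133,r,10),circ(s,proj(s,[[452.5,75,133]])[0],133,r,10))
plan([([p[0],p[1],174],Q),([452.7,75,174],Q)],-1)
E
```

```text
t 30.52 p [460.  220.5  24.3] rv [-2.221 -2.221 -0.   ] w 39.2 gf 30.0 F [ 0.4  0.1 -0.7] q [0.42 0.58 1.98 0.   0.58 0.42]
(array([447.7,  73. ]), np.float64(34.2)) (array([463.4,  68.5]), np.float64(14.1))
(array([447.2,  74.1]), np.float64(36.4)) (array([461.9,  76.5]), np.float64(15.1))
[[-1,[.0,-.0,-.75],[.0,-.0,.0]],[-1,[.0,-.0,-.75],[.0,-.0,.0]],[-1,[.0,-.0,-.74],[.0,-.0,.0]],[-1,[.0,-.0,-.75],[.0,-.0,.0]],[-1,[-.97,-.05,-.0],[.0,-.0,.0]],[-1,[-.97,-.05,-.0],[.0,-.0,.0]],[-1,[-.97,-.05,-.0],[.0,-.0,.0]]]
```

Call:
apply_moves([
  [-1, [0, 0, -0.75], [0, 0, 0]],
  [-1, [0, 0, -0.75], [0, 0, 0]],
  [-1, [0, 0, -0.74], [0, 0, 0]],
  [-1, [0, 0, -0.75], [0, 0, 0]],
  [-1, [-0.97, -0.05, 0], [0, 0, 0]],
  [-1, [-0.97, -0.05, 0], [0, 0, 0]],
  [-1, [-0.97, -0.05, 0], [0, 0, 0]],
  [-1, [0, 0, 0], [0, 0, 0]],
])

```text
t: 31.62
ee_pos: [452.0, 72.6, 173.8]
orientation: [-2.225, -2.217, 0.0]
ft_force: [0.7, 0.2, -0.3]
width: 39.0
grasp_force: 30.0
```

```bash
python3 - <<'E'
from h import *
o=state(); Q=ori(0,0)
plan([([452.5,75.3,150],Q)],-1,step=8)
E
```

```text
t 31.62 p [452.   72.6 173.8] rv [-2.225 -2.217  0.   ] w 39.0 gf 30.0 F [ 0.7  0.2 -0.3] q [0.13 0.25 2.03 0.   0.86 0.14]
[[-1,[.02,.0,.16],[-.0,-.0,-.001]],[-1,[.02,.01,.16],[-.0,-.0,-.001]],[-1,[.01,-.0,.16],[-.0,-.0,-.0]]]
```

Call:
apply_moves([
  [-1, [0, 0, 0.16], [0, 0, 0]],
  [-1, [0, 0, 0], [0, 0, 0]],
  [-1, [0, 0, 0], [0, 0, 0]],
])

```text
t: 32.0
ee_pos: [452.5, 75.9, 165.5]
orientation: [-2.219, -2.223, -0.0]
ft_force: [0.9, -0.0, 0.3]
width: 38.8
grasp_force: 30.0
```

Call:
apply_moves([
  [-1, [-0.01, 0, 0.16], [0, 0, 0]],
  [-1, [0, 0, 0.1], [0, 0, 0]],
  [-1, [0, 0, 0.06], [0, 0, 0]],
  [-1, [0, 0, 0], [0, 0, 0]],
])

```text
t: 32.5
ee_pos: [452.4, 74.4, 149.4]
orientation: [-2.221, -2.221, 0.0]
ft_force: [-0.8, 0.4, -0.8]
width: 39.2
grasp_force: 30.0
```

Call:
apply_moves([
  [-1, [0, 0, 0.06], [0, 0, 0]],
  [-1, [0, 0, 0.06], [0, 0, 0]],
  [-1, [0, 0, 0], [0, 0, 0]],
])

```text
t: 32.88
ee_pos: [452.5, 74.4, 143.6]
orientation: [-2.221, -2.221, -0.0]
ft_force: [-1.2, -0.9, -0.6]
width: 39.0
grasp_force: 30.0
```

Call:
apply_moves([
  [-1, [0, 0, 0.05], [0, 0, 0]],
  [-1, [0, 0, 0.04], [0, 0, 0]],
  [-1, [0, 0, 0.02], [0, 0, 0]],
  [-1, [0, 0, 0], [0, 0, 0]],
])

```text
t: 33.38
ee_pos: [452.6, 74.5, 138.2]
orientation: [-2.221, -2.221, -0.0]
ft_force: [0.5, -0.7, -0.3]
width: 39.2
grasp_force: 30.0
```

Call:
apply_moves([
  [-1, [0, 0, 0.02], [0, 0, 0]],
  [-1, [0, 0, 0], [0, 0, 0]],
])

```text
t: 33.62
ee_pos: [452.6, 74.5, 137.2]
orientation: [-2.221, -2.221, -0.001]
ft_force: [-0.4, 0.8, 0.1]
width: 39.2
grasp_force: 30.0
```

Call:
apply_moves([
  [-1, [0, 0, 0.02], [0, 0, 0]],
  [-1, [0, 0, 0], [0, 0, 0]],
])

```text
t: 33.88
ee_pos: [452.9, 74.5, 136.7]
orientation: [2.221, 2.222, 0.001]
ft_force: [-1.3, 0.1, 6.8]
width: 39.2
grasp_force: 30.0
```

Call:
apply_moves([
  [-1, [0, 0, 0.02], [0, 0, 0]],
  [-1, [0, 0, 0], [0, 0, 0]],
])

```text
t: 34.12
ee_pos: [453.3, 74.6, 136.6]
orientation: [2.221, 2.221, 0.002]
ft_force: [-3.9, -0.3, 16.3]
width: 39.4
grasp_force: 30.0
```

Call:
apply_moves([
  [-1, [0, 0, -0.03], [0, 0, 0]],
  [-0.1, [0, 0, 0], [0, 0, 0]],
  [0.4, [0, 0, 0], [0, 0, 0]],
  [1, [0, 0, 0], [0, 0, 0]],
  [1, [0, 0, -0.5], [0, 0, 0]],
  [1, [0, 0, -0.9], [0, 0, 0]],
  [1, [-0.6, 0, -0.8], [0, 0, 0]],
  [1, [-0.9, 0, 0], [0, 0, 0]],
])

```text
t: 35.12
ee_pos: [454.7, -0.8, 249.8]
orientation: [2.216, 2.221, 0.008]
ft_force: [-0.6, 0.5, -0.8]
width: 87.3
grasp_force: 0.0
```

Call:
apply_moves([
  [1, [-0.9, 0, 0], [0, 0, 0]],
  [1, [-0.7, 0, 0], [0, 0, 0]],
  [1, [0, 0, 0], [0, 0, 0]],
  [1, [0, 0, 0], [0, 0, 0]],
])

```text
t: 35.62
ee_pos: [452.4, -80.2, 246.5]
orientation: [-2.221, -2.22, -0.001]
ft_force: [-0.0, 0.2, 0.1]
width: 87.3
grasp_force: 0.0
```

```bash
python3 - <<'E'
from h import *
state(); c=cam('wrist'); im=c['img'].copy()
for x,y in [(444.2,-39.5),(452.6,74)]:
    u=proj(c,[[x,y,153]])[0]; s=circ(c,u,153,20,8); j=circ(c,u,133,22,16); b=circ(c,u,153,20,8); print(u,'head',s,'rim',j)
    P=s[0]; th=np.linspace(0,6.28,60); cv2.polylines(im,[np.round(proj(c,np.c_[P[0]+20*np.cos(th),P[1]+20*np.sin(th),0*th+153])).astype(int)],True,(0,255,0),1)
cv2.imwrite('pics/w9.png',im)
E
```

```text
t 35.62 p [452.4 -80.2 246.5] rv [-2.221e+00 -2.220e+00 -1.000e-03] w 87.3 gf 0.0 F [-0.   0.2  0.1] q [-0.2   0.15  1.96  0.    1.04 -0.2 ]
[311.41402189 151.1657458 ] head (array([445.2, -38.2]), np.float64(67.1)) rim (array([444.7, -40.6]), np.float64(65.8))
[321.43252872  -1.88878017] head (array([452.7,  75.3]), np.float64(61.2)) rim (array([452.8,  81.7]), np.float64(58.6))
```

View pics/w9.png

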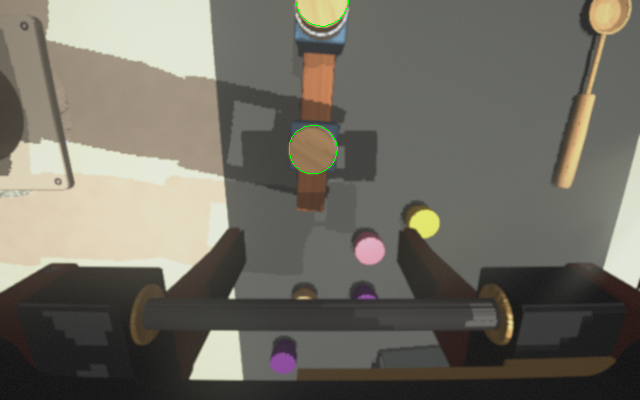

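Both heads sit centred on their jars, at (313,149) and (322,5). One last side check.

```bash
python3 - <<'E'
from h import *
c=cam('scene'); cv2.imwrite('pics/s2.png',cv2.resize(c['img'][110:220,220:370],None,fx=5,fy=5,interpolation=cv2.INTER_CUBIC))
E
```

```text
(no output)
```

View pics/s2.png

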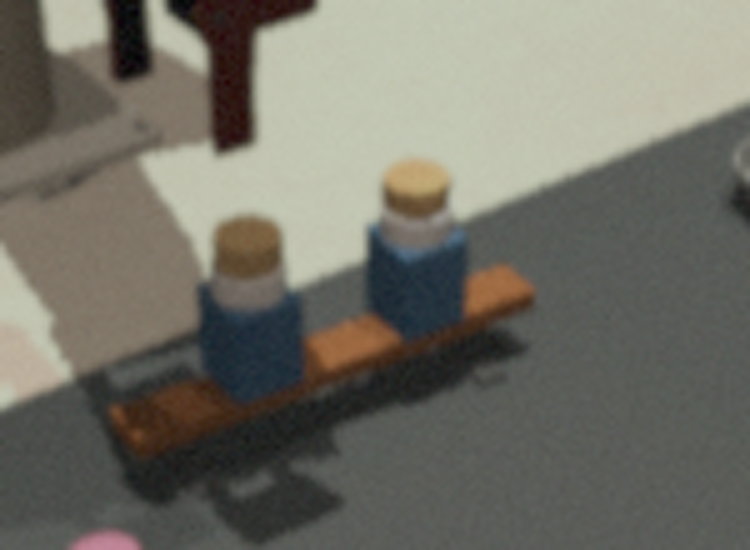

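Both jars stand upright at (250,340) and (415,280) with their stoppers seated, and the arm is clear, so I'm handing in.

```bash
python3 -c "
from workcell import ctrl
print(ctrl.close_job())"
```

```text
the job is handed in; nothing more can be done
None
```

I handed the job in at about 36 s: both jars present stand upright and centred on the ledge with cork stoppers seated, one stopper is left over, and nothing else was touched; no verdict came back.

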